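# Scoop mortar lumps into a dish and inspect them under the ring light

## Task

Use the scoop to move every mortar lump from the black trough into the enamel dish, without touching lumps with the fingers, and put the scoop back on its rubber mat. Then, with the ring light switched on, lift the filled dish by its handle to the camera and hold it level and still for three seconds, its rim centred between the two red prong tips and at their height. Set the dish upright on its cork mat again with all the lumps in it, switch the light off, and leave the other things on the bench where they are.

Things in the scene. Friction and masses are not known exactly. Their poses are not given: they have to be found in the camera images.
- trough: black plastic mortar trough, an open tray fixed to the bench, long along its own y. Origin: middle of the underside of the flat floor; floor 4 mm thick. Inside 100 mm wide (x -50 to 50 mm). Flat floor from y = -125 mm (upright end wall, 34 mm high) to 125 mm, where the far end rises. Side walls 52 mm high, 4 mm thick; heights over the bench. Floor below y = -15 mm is clear of lumps at the start
- lump1: a buff faceted lump of old mortar, about 31 mm across and 26 mm high, 26 g, bevelled all round underneath; origin at its middle (absent lumps read None)
- lump2: a buff faceted lump of old mortar, about 31 mm across and 26 mm high, 26 g, bevelled all round underneath; origin at its middle (absent lumps read None)
- lump3: a buff faceted lump of old mortar, about 31 mm across and 26 mm high, 26 g, bevelled all round underneath; origin at its middle (absent lumps read None)
- lump4: a buff faceted lump of old mortar, about 31 mm across and 26 mm high, 26 g, bevelled all round underneath; origin at its middle (absent lumps read None)
- lump5: a buff faceted lump of old mortar, about 31 mm across and 26 mm high, 26 g, bevelled all round underneath; origin at its middle (absent lumps read None)
- lump6: a buff faceted lump of old mortar, about 31 mm across and 26 mm high, 26 g, bevelled all round underneath; origin at its middle (absent lumps read None)
- lump7: a buff faceted lump of old mortar, about 31 mm across and 26 mm high, 26 g, bevelled all round underneath; origin at its middle (absent lumps read None)
- end_foot (a point): foot of the +y end of the trough, mid width on the floor's upper face (trough frame 0, 125, 4 mm). From here a 45 degree chamfer rises over 12 mm (y and z) to the upright end wall at y = 137 mm, 70 mm high over the bench: a scoop pushed along the floor to this foot, then raised close along the end while its nose is tipped up, takes the lumps in front of it aboard
- scoop: steel hand scoop, wooden handle, 140 g; holds 4 or 5 lumps. Origin: middle of the pan's underside. Pan 70 mm long (x -35 to 35 mm), 86 mm wide outside, floor 2 mm, open at the lip (+x); side walls slope up from the lip to 30 mm at mid length; rear wall 30 mm. Handle x -40 to -135 mm, 16 mm wide (y), 22 mm high, its level centre line 63 mm above the underside. Stands by itself; grip near x = -70 mm
- scoop_mat: black rubber mat for the scoop, 170 x 150 x 3 mm, fixed; origin middle of its underside, on the bench
- dish: white enamel sample dish with a dark blue side handle, 200 g. Origin: middle of its underside. Base radius 50 mm, rim radius 64 mm, 34 mm high, floor 4 mm, wall 3 mm. Handle straight out to -x from x = -62 to -148 mm, 14 mm wide (y), from 18 to 38 mm above the underside; grip near x = -92 mm
- dish_rim (a point): centre of the dish's rim plane: dish frame (0, 0, 34) mm
- dish_mat: round cork mat for the dish, radius 85 mm, 3 mm thick, fixed; origin middle of its underside, on the bench
- view (a point): viewing point midway between the two red tips of the camera stand's thin steel prongs, 185 mm above the bench: hold the centre of the dish's rim here. Its axes are the stand's. The prongs run from their tips (5 mm beyond it in x, y -85 and 85 mm) 105 mm to +x, then close in on the post (x = 205 mm, 420 mm high; ring light at x = 130 mm, 340 mm up). Come in from -x
- light_switch (a joint): angle of the ring light's toggle lever (rad): 0 = off (leaning to the switch box's -x), 0.9 = on (leaning to +x); a spring snaps it over its centre at 0.45 and holds it at either end; about 4 N at the tip starts it moving
- switch_tip (a point): centre of the red ball (radius 10 mm) on the end of the toggle lever, 58 mm from the pivot; turns with the lever
- switch_pivot (a point): pivot of the lever, 56 mm above the bench, 6 mm above the top of the switch box (grey, 110 x 80 x 50 mm, fixed); its axes are those of the box, the lever swings in its x-z plane
- spatula: bystander: steel spatula lying on the bench, 190 mm
- brush: bystander: brush lying on the bench, 170 mm
- jar: bystander: glass jar, radius 32, 75 mm high
- bottle: bystander: amber bottle, radius 30, 150 mm high
- mug: bystander: enamel mug, radius 42, 80 mm high
Things that resemble listed ones, but are neither listed nor needed, are in the scene too. Of the things that look like the dish_mat, the smallest one is meant.

How it is judged:
By the outcome, as a careful person would: the job done as asked, in the order asked, and still so for the second after the job is handed in, with the robot touching nothing.
Of lump1, lump2, lump3, lump4, lump5, lump6, lump7 only 3 to 7 are there at a start; the rules pass over those that are not, and their reading is None.
At some moment in a run one of scoop, dish may be knocked a few centimetres aside while the robot is not near it.
It also fails if it takes over 210 s, if anything falls off the work surface, if the arm or the gripper's body presses on something with over 40 N, if the wrist force passes 120 N, or if a joint passes its speed limit or range.

## Robot

A 7-joint arm with a two-finger parallel gripper is mounted at the origin on the work surface. World frame = base frame: x ahead of the robot, y to its left, z up, the work surface at z = 0. Lengths are in mm, angles in rad, forces in N, time in s.
With the tool pointing down it reaches from about 400 to 875 mm from the base axis. Payload 4.4 kg.
Tool frame: the origin (TCP) lies where the fingers leave the gripper's body, on its centre line; the fingertips stand 73 mm ahead of it and the grasp point (between the pads) lies 54 mm ahead of it; z points along the fingers, y is the line along which they close (so a half turn about z gives the same grasp; the last joint's range is limited). The gripper opens to 85 mm and grips with 20 to 120 N. Pads are 22 mm wide; open, the fingers measure 114 mm over their backs; the gripper's body (76 mm by 85 mm) begins 54 mm behind the grasp point. The pads swing forward as they close: fully open they stand 13 mm farther back than shut.
Start: joints at [-0.066, 0.628, 0.038, 1.517, -0.027, 0.996, -0.02], TCP at [650.013, 0.024, 303.913] pointing down, gripper open.
Joint ranges: [-3.06, 3.06], [-0.37, 2.12], [-1.25, 1.32], [0.18, 2.47], [-1.1, 4.24], [0.23, 1.98], [-2.94, 2.94]. Speed limits (rad/s): [2.57, 2.57, 3.14, 3.14, 3.14, 3.14, 3.14].

## Interface

Orientations are given as [roll, pitch, yaw] about the fixed x, y, z axes, in that order (R = Rz(yaw) Ry(pitch) Rx(roll)).
In Python, from cell import ctrl gives the robot as it stands.
- The arm moves only by the tool send_rows, never from a script. Its argument "rows" is a list that holds one entry, the list of rows, each a list of 6 numbers: the shift along the tool's x, y, z in cm, then the turn, a rotation vector about the tool's x, y, z in rad. In form: [[[tx, ty, tz, wx, wy, wz], ...]]. A call has 1 to 10 rows; each row is the pose to reach, as a shift and turn from the pose commanded when the call began, along the tool's axes at that moment; what a row does not reach only later rows make up. A row lasts 1/10 s, in which the tool goes at most 50 mm and 8.59 degrees, less where a joint would pass 70% of its speed; a pose out of reach is approached as far as the arm can. A call with a gripper value outside its range is refused whole. "grip" is the closure in counts, from 0 (fully open) to 255 (shut), set as the call begins (left out, the last holds). The fingers move at their own pace and stop on an object; the grip force is fixed at half the most. Time passes only in rows, so rows that repeat a pose let the fingers close. It gives the time, the measured TCP pose, the force, the opening and the grip force at its end, in the units of the state.
- ctrl.read_state(): the state, without advancing time (a new reading comes with each control period).
- ctrl.get_image(name): name is "scene" or "side" or "wrist"; returns a dict with "pixels" (420x560x3 uint8, red, green, blue), "fx", "fy", "cx", "cy" (pixels), "extrinsics" (4x4, takes a point from camera to world coordinates); the wrist camera has in their place "mount" (4x4, takes a point from camera to tool coordinates, whose origin is the TCP and whose axes are the flange's). Camera axes: x right, y up, looking along -z (the intrinsics and any distortion apply to the point x, -y, -z); pixel columns grow to the right and rows downward; lengths in mm; the calibration is good to about 2 mm. A picture is of the moment at which its call begins: read the wrist's pose just before it. There is no depth.
- ctrl.finish_job(): hands the job in; it is judged then, once.
The state is a dict: "clock": time; "qpos": joint angles; "qd": joint speeds; "tau": joint torques, N m; "eef_pos": TCP position; "tool_rot": TCP orientation; "force": force on the tool from outside, world axes, zero at the start; "torque": the same for the moment, N m; "width": finger opening in mm; "gripper_force": force on a finger pad.
Only numpy, scipy, OpenCV 4.12 (cv2) and the standard library are available. Lean on these libraries where they do the work, as an engineer would, in place of code of your own. Each camera call takes 0.05 s, during which the arm holds its last target. There are 200 camera calls.

## Working session

There is one attempt and no reset: what is moved stays moved. The work goes in short steps, Python scripts to look and compute and a tool call to move; the robot and the scene stay as the last step left them, time stands still between calls to the robot, and variables do not carry over. Pictures are saved under pics/ and viewed, at most 14 in all, crops included, and the job is handed in when it is done.

Besides the shell and the picture viewer there is one more tool, called after ">>>" as name([rows], argument=value, ...), one row to a line, values as JSON. send_rows: Moves the arm, as the interface text tells. Its arguments: {"type":"object","properties":{"rows":{"type":"array","items":{"type":"array","items":{"type":"array","items":{"type":"number"}}}},"grip":{"type":"number"}},"required":["rows"]}

```bash
ls; mkdir -p pics
python3 - <<'E'
from cell import ctrl
import cv2,json
s=ctrl.read_state(); print({k:s[k] for k in('clock','eef_pos','tool_rot','force','width')})
for n in('scene','side','wrist'):
    im=ctrl.get_image(n); cv2.imwrite(f'pics/{n}0.png',im['pixels'][:,:,::-1])
    print(n,[im[k] for k in('fx','fy','cx','cy')],[k for k in im], (im.get('extrinsics') if n!='wrist' else im['mount']))
E
```

```text
pics
{'clock': 0.0, 'eef_pos': array([6.49503921e+02, 1.39138320e-02, 3.02990429e+02]), 'tool_rot': array([-3.13967292e+00,  1.94574165e-05,  1.57078024e+00]), 'force': array([-0.09489538, -0.0720551 , -0.57071809]), 'width': 85.35221049919814}
scene [526.032005045869, 526.032005045869, 278.0855732409022, 203.35346007581208] ['pixels', 'fx', 'fy', 'cx', 'cy', 'extrinsics'] [[-3.63773404e-01 -5.38018019e-01  7.60398265e-01  1.55119434e+03]
 [ 9.31387817e-01 -2.22030102e-01  2.88477673e-01  3.99980011e+02]
 [ 1.36251184e-02  8.13166186e-01  5.81872074e-01  9.54698100e+02]
 [ 0.00000000e+00  0.00000000e+00  0.00000000e+00  1.00000000e+00]]
side [379.4328403357173, 379.4328403357173, 277.56253649923286, 200.98259496780335] ['pixels', 'fx', 'fy', 'cx', 'cy', 'extrinsics'] [[-9.31526669e-01 -2.71879333e-01  2.41536112e-01  7.02346339e+02]
 [ 3.63672871e-01 -6.95802397e-01  6.19355364e-01  6.02270365e+02]
 [-3.28517870e-04  6.64786170e-01  7.47033627e-01  8.72029841e+02]
 [ 0.00000000e+00  0.00000000e+00  0.00000000e+00  1.00000000e+00]]
wrist [308.3909478072869, 308.3909478072869, 274.2475192054443, 208.33404654226692] ['pixels', 'fx', 'fy', 'cx', 'cy', 'mount'] [[-1.43043772e-03  9.48271288e-01  3.17457901e-01  8.27737436e+01]
 [ 9.99998157e-01  1.76291554e-03 -7.60060174e-04 -1.82244361e-01]
 [-1.28039471e-03  3.17456229e-01 -9.48272062e-01 -7.13934964e+01]
 [ 0.00000000e+00  0.00000000e+00  0.00000000e+00  1.00000000e+00]]
```

View pics/scene0.png

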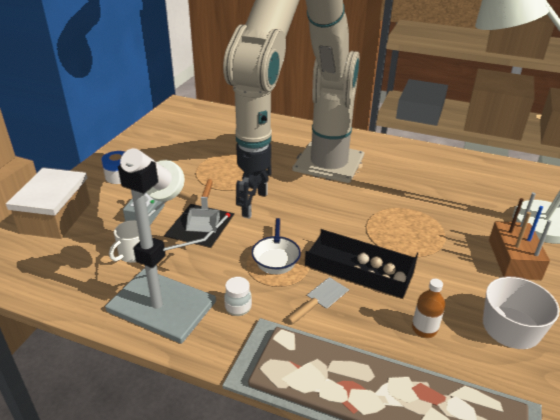

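View pics/side0.png

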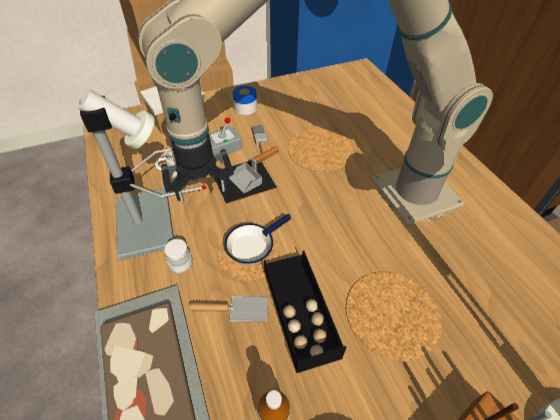

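The scene image shows the dish (276,255) on a cork mat, the trough (360,262), the scoop (203,220) on a black mat, and the camera stand (150,240). The side image shows the toggle ball (227,120), a prong tip (204,187) and lumps at about (300,325). Lookalikes for the dish mat are the cork discs at side (325,148), (393,313) and (240,262). The white bowl in scene (518,312) resembles the dish, and the box at side (259,133) may resemble the switch.

```bash
cat > h.py <<'E'
import numpy as np, cv2
from scipy.spatial.transform import Rotation as Ro
from cell import ctrl
def pose():
    s=ctrl.read_state(); T=np.eye(4); T[:3,:3]=Ro.from_euler('xyz',s['tool_rot']).as_matrix(); T[:3,3]=s['eef_pos']; return s,T
def grab(n,save=None):
    s,T=pose(); im=ctrl.get_image(n)
    im['T']=T@np.array(im['mount']) if n=='wrist' else np.array(im['extrinsics'])
    if save: cv2.imwrite(f'pics/{save}.png',im['pixels'][:,:,::-1])
    return im
def ray(im,u,v):
    d=np.array([(u-im['cx'])/im['fx'],-(v-im['cy'])/im['fy'],-1]); return im['T'][:3,3],im['T'][:3,:3]@d
def onz(im,u,v,z):
    o,d=ray(im,u,v); return o+d*(z-o[2])/d[2]
def proj(im,p):
    c=np.linalg.inv(im['T'])@np.append(p,1); return np.array([im['cx']-im['fx']*c[0]/c[2], im['cy']+im['fy']*c[1]/c[2]])
def tri(rays):
    A=np.zeros((3,3));b=np.zeros(3)
    for o,d in rays:
        d=d/np.linalg.norm(d);P=np.eye(3)-np.outer(d,d);A+=P;b+=P@o
    p=np.linalg.solve(A,b); return p,[np.linalg.norm(np.cross(p-o,d/np.linalg.norm(d))) for o,d in rays]
def blobs(m,amin=8):
    n,l,st,c=cv2.connectedComponentsWithStats(m.astype(np.uint8)); return [(c[i].round(1).tolist(),int(st[i,4]),st[i,:4].tolist()) for i in range(1,n) if st[i,4]>=amin]
def hsv(im): return cv2.cvtColor(im['pixels'],cv2.COLOR_RGB2HSV).astype(int)
def tool(p):  # world point -> tool coords
    s,T=pose(); return (np.linalg.inv(T)@np.append(p,1))[:3]
E
python3 - <<'E'
from h import *
for n in('scene','side','wrist'):
    im=grab(n); h=hsv(im); r=((h[...,0]<6)|(h[...,0]>174))&(h[...,1]>170)&(h[...,2]>90)
    print(n,'red',[b for b in blobs(r,4)])
    if n!='wrist':
        b=(h[...,0]>105)&(h[...,0]<125)&(h[...,1]>120)&(h[...,2]<130)
        print('blue',blobs(b,30))
S=grab('side')
for nm,pts,z in [('mats',[(325,148),(393,313),(240,262)],3),('trough top corners',[(264,262),(304,253),(345,352),(298,369)],52),('dish rim',[(248,243)],37),('scoopmat corners',[(215,177),(262,164),(276,185),(226,201)],3)]:
    print(nm,[onz(S,*p,z).round(0)[:2].tolist() for p in pts])
C=grab('scene')
# zoom composite
a=cv2.resize(S['pixels'][235:385,180:350],(510,450)); b=cv2.resize(C['pixels'][150:300,150:290],(420,450)) 
w=grab('wrist')
o=np.zeros((600,800,3),np.uint8); o[:330,:374]=cv2.resize(a,(374,330)); o[:330,380:800]=cv2.resize(C['pixels'][170:280,165:305],(420,330)); o[335:600,:353]=cv2.resize(w['pixels'],(353,265)); o[335:600,360:800]=cv2.resize(S['pixels'][100:219,122:320],(440,265))
cv2.imwrite('pics/c1.png',o[:,:,::-1])
E
```

```text
scene red [([227.8, 214.2], 12, [226, 213, 4, 4])]
blue [([33.5, 87.6], 9662, [0, 0, 83, 171]), ([78.1, 40.0], 2180, [56, 0, 45, 78]), ([156.2, 49.5], 2486, [139, 0, 35, 109]), ([110.7, 161.5], 231, [102, 151, 21, 20]), ([534.1, 223.4], 62, [528, 208, 13, 32]), ([276.8, 231.7], 55, [275, 219, 4, 23])]
side red [([227.1, 119.9], 22, [225, 118, 5, 5]), ([203.3, 186.8], 12, [202, 185, 4, 4])]
blue [([283.9, 35.5], 998, [270, 0, 31, 75]), ([321.2, 7.0], 293, [304, 0, 34, 18]), ([396.9, 36.8], 55, [393, 26, 9, 19]), ([399.4, 70.2], 493, [386, 44, 28, 51]), ([271.9, 69.3], 31, [271, 61, 4, 16]), ([242.6, 92.5], 180, [233, 86, 23, 16]), ([276.0, 224.9], 171, [262, 215, 28, 24]), ([230.0, 243.0], 41, [225, 226, 15, 35])]
wrist red [([255.0, 332.2], 162, [249, 325, 13, 15])]
mats [[176.0, -289.0], [293.0, 323.0], [595.0, 49.0]]
trough top corners [[544.0, 102.0], [439.0, 114.0], [460.0, 377.0], [567.0, 373.0]]
dish rim [[561.0, 22.0]]
scoopmat corners [[573.0, -289.0], [410.0, -292.0], [401.0, -184.0], [569.0, -176.0]]
```

View pics/c1.png

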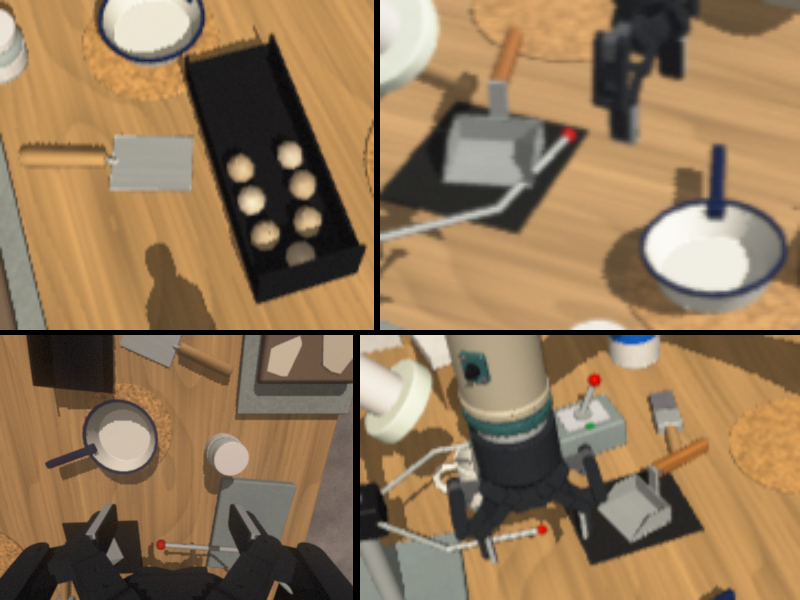

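The composite shows seven lumps in the trough's far end in two columns, and the scoop on the black mat with its handle pointing toward the robot. The prong tip is to the right of the scoop. The toggle ball sits on the grey box with the green lamp, and the dish stands on the small cork mat with its blue handle toward the robot.

Run:
```python
from h import *
C,S,W=grab('scene'),grab('side'),grab('wrist')
print('tip',tri([ray(C,227.8,214.2),ray(S,203.3,186.8),ray(W,255,332.2)]), onz(S,203.3,186.8,185), onz(W,255,332.2,185))
print('ball',onz(S,227.1,119.9,108))
for n,im in(('S',S),('C',C)):
    h=hsv(im); 
    hd=(h[...,0]>=4)&(h[...,0]<14)&(h[...,1]>140)&(h[...,2]>90)
    b=[x for x in blobs(hd,40)]; print(n,'orange',b[:8])
def rectline(im,box,cond,z):
    x,y,w,h_=box; h=hsv(im)[y:y+h_,x:x+w]; m=cond(h); ys,xs=np.nonzero(m); pts=np.array([onz(im,a+x,b+y,z)[:2] for a,b in zip(xs,ys)])
    c=pts.mean(0); u=np.linalg.svd(pts-c)[2][0]; t=(pts-c)@u; print('line',c.round(1),u.round(3),t.min().round(),t.max().round(),'ang',np.degrees(np.arctan2(u[1],u[0])).round(1))
blue=lambda h:(h[...,0]>105)&(h[...,0]<125)&(h[...,1]>120)&(h[...,2]<130)
print('dish handle'); rectline(S,(268,212,25,24),blue,38); rectline(C,(272,216,10,22),blue,38)
org=lambda h:(h[...,0]>=3)&(h[...,0]<13)&(h[...,1]>150)&(h[...,2]>90)
print('scoop handle'); rectline(S,(255,143,27,20),org,75); rectline(C,(200,178,14,22),org,75)
# black trough contour
h=hsv(S); m=(h[...,2]<45).astype(np.uint8); m[:240]=0; m[:,:255]=0; m[:,355:]=0
c=max(cv2.findContours(m,0,2)[0],key=cv2.contourArea); print(cv2.approxPolyDP(cv2.convexHull(c),4,True)[:,0].tolist())
h=hsv(W); r=(h[...,1]<60)&(h[...,2]>150); print('wrist white',[b for b in blobs(r,400)])
h=hsv(S); r=(h[...,1]<50)&(h[...,2]>150); print('side white',[b for b in blobs(r,300)])
l=(h[...,2]>110)[270:360,275:335]; print('lumps',[( (np.array(b[0])+[275,270]).tolist(),b[1],onz(S,b[0][0]+275,b[0][1]+270,18)[:2].round()) for b in blobs(l,15)])
```

```text
tip (array([635.98998196, -77.80716752, 186.42113987]), [np.float64(0.18752726940119016), np.float64(0.5213433111132001), np.float64(0.5306949035943899)]) [636.33754112 -79.45126284 185.        ] [635.34983043 -79.03630592 185.        ]
ball [ 480.37645407 -428.86263348  108.        ]
S orange [([140.4, 402.0], 219, [129, 389, 18, 29]), ([117.6, 414.3], 55, [114, 409, 8, 11])]
C orange [([214.4, 39.6], 2448, [193, 0, 61, 102]), ([295.8, 70.0], 2143, [272, 0, 43, 119]), ([354.2, 19.8], 529, [345, 0, 21, 50]), ([361.7, 32.6], 104, [359, 13, 7, 40]), ([378.6, 37.4], 54, [376, 21, 6, 35]), ([228.4, 94.2], 146, [223, 78, 11, 27]), ([207.2, 188.2], 64, [203, 180, 9, 16]), ([522.7, 252.5], 1439, [495, 222, 54, 57])]
dish handle
line [461.8 -10.2] [0.924 0.383] -44.0 44.0 ang 22.5
line [469.4 -12.2] [0.942 0.336] -46.0 36.0 ang 19.6
scoop handle<stdin>:11: RuntimeWarning: Mean of empty slice.
  ret = ret.dtype.type(ret / rcount)
Traceback (most recent call last):
numpy.linalg.LinAlgError: 1-dimensional array given. Array must be at least two-dimensional
```

>>> send_rows([
  [[-8,-8,-6,0,0,0.15],[-20,-20,-10,0,0,1.57],[-20,-20,-10,0,0,1.57],[-20,-20,-10,0,0,1.57],[-20,-20,-10,0,0,1.57],[-20,-20,-10,0,0,1.57],[-20,-20,-10,0,0,1.57],[-20,-20,-10,0,0,1.57],[-20,-20,-10,0,0,1.57],[-20,-20,-10,0,0,1.57]],
])

```text
clock: 1.6
eef_pos: [449.9, -200.0, 404.2]
tool_rot: [-3.141, -0.001, 0.064]
force: [-0.0, 0.1, 0.7]
width: 85.4
gripper_force: 0.0
```

>>> send_rows([
  [[0,0,0,0,0,0.13],[0,0,0,0,0,0.13],[0,0,0,0,0,0.13]],
])

```text
clock: 1.9
eef_pos: [450.0, -199.8, 404.0]
tool_rot: [-3.142, -0.0, -0.056]
force: [-1.1, -0.9, 0.4]
width: 85.3
gripper_force: 0.0
```

Run:
```python
from h import *
s,T=pose(); print(s['clock'],s['eef_pos'],s['tool_rot'])
C,S,W=[grab(n) for n in('scene','side','wrist')]
o=np.zeros((600,800,3),np.uint8); o[:300,:400]=cv2.resize(W['pixels'],(400,300)); o[:300,400:]=cv2.resize(C['pixels'][120:300,80:320],(400,300)); o[300:,:400]=cv2.resize(S['pixels'][80:260,90:330],(400,300)); o[300:,400:]=cv2.resize(S['pixels'][215:385,180:408],(400,300))
cv2.imwrite('pics/c2.png',o[:,:,::-1])
for n,im in(('C',C),('S',S),('W',W)):
    h=hsv(im); r=((h[...,0]<6)|(h[...,0]>174))&(h[...,1]>170)&(h[...,2]>90); print(n,blobs(r,4))
```

```text
1.9 [ 450.04480091 -199.82426707  403.96798186] [-3.14156417e+00 -1.00607822e-04 -5.58265231e-02]
C [([227.8, 214.0], 11, [226, 213, 4, 4])]
S [([227.1, 119.7], 26, [225, 117, 5, 6]), ([193.7, 144.7], 11, [192, 143, 4, 4]), ([203.3, 186.8], 12, [202, 185, 4, 4])]
W [([469.1, 140.5], 223, [460, 133, 19, 16])]
```

View pics/c2.png

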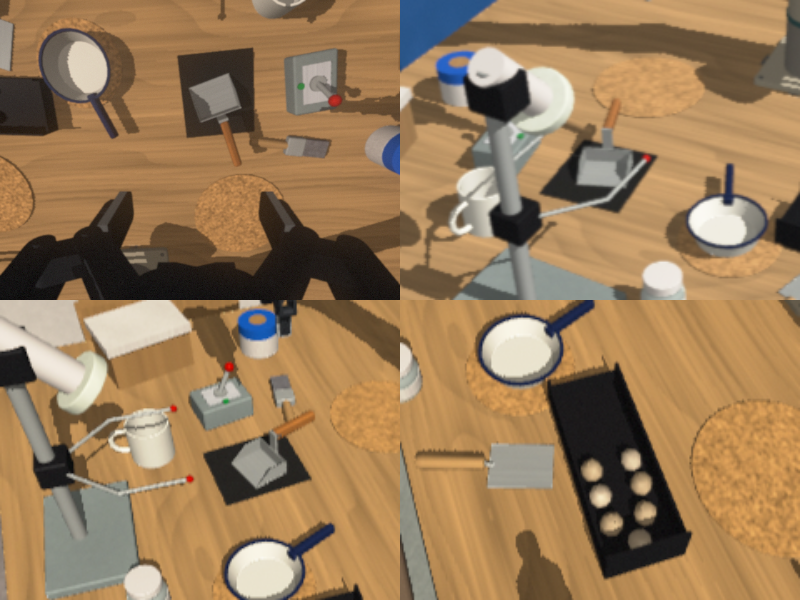

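The wrist view shows the scoop on its mat at about (215,95) of the 400-pixel tile with its handle end at (237,160). The ball is at (469,140) full scale, and the dish is at the left with its handle pointing to (112,135). The side view shows both prong tips, at (194,145) and (203,187).

Run:
```python
from h import *
C,S,W=[grab(n) for n in('scene','side','wrist')]
print('tip2',onz(S,193.7,144.7,185)); print('ball',tri([ray(S,227.1,119.7),ray(W,469.1,140.5)]))
def line(im,m,z,nm):
    ys,xs=np.nonzero(m); pts=np.array([onz(im,a,b,z)[:2] for a,b in zip(xs,ys)])
    c=pts.mean(0); u=np.linalg.svd(pts-c)[2][0]; u=u*np.sign(u[0]); t=(pts-c)@u; print(nm,len(pts),'back end',(c+u*t.min()).round(1),'front',(c+u*t.max()).round(1),'ang',np.degrees(np.arctan2(u[1],u[0])).round(1))
def inbox(m,x0,y0,x1,y1): k=np.zeros_like(m); k[y0:y1,x0:x1]=m[y0:y1,x0:x1]; return k
h=hsv(W); 
org=(h[...,0]>=4)&(h[...,0]<13)&(h[...,1]>130)&(h[...,2]>70)
k=inbox(org,300,160,345,235); k=cv2.morphologyEx(k.astype(np.uint8),cv2.MORPH_OPEN,np.ones((3,3))); line(W,k,77,'scoop handle')
blue=(h[...,0]>105)&(h[...,0]<130)&(h[...,1]>80)&(h[...,2]<130); line(W,inbox(blue,122,128,170,195),41,'dish handle W')
# dish rim from wrist: blue ellipse
k=inbox(blue,50,30,158,150); ys,xs=np.nonzero(k); P=np.array([onz(W,a,b,37)[:2] for a,b in zip(xs,ys)]).astype(np.float32); 
hull=cv2.convexHull(P); print('rim',cv2.minEnclosingCircle(P), cv2.fitEllipse(hull))
# scoop mat corners
m=(h[...,2]<50)&(np.ones_like(h[...,0])>0); k=inbox(m,240,60,365,205).astype(np.uint8)
hu=cv2.convexHull(np.vstack(cv2.findContours(k,0,2)[0])); a=cv2.approxPolyDP(hu,5,True)[:,0]; print('mat',[ (p.tolist(),onz(W,*p,3)[:2].round().tolist()) for p in a])
# cork
for n,im in (('S',S),('C',C),('W',W)):
    h=hsv(im); g=cv2.cvtColor(im['pixels'],cv2.COLOR_RGB2GRAY).astype(np.float32)
    print(n,'cork px sample',[h[y,x].tolist() for x,y in ({'S':[(325,148),(393,313),(240,268)],'C':[(225,172),(405,230),(280,275)],'W':[(340,300),(20,270),(150,60)]}[n])], 'wood',h[{'S':(300,200),'C':(300,350),'W':(230,220)}[n]].tolist())
```

```text
tip2 [ 621.83550159 -248.57660683  185.        ]
ball (array([ 479.8033091 , -428.06662342,  109.29261846]), [np.float64(0.6486341318465491), np.float64(0.6486341318464159)])<stdin>:6: RuntimeWarning: Mean of empty slice.
  ret = ret.dtype.type(ret / rcount)
Traceback (most recent call last):
numpy.linalg.LinAlgError: 1-dimensional array given. Array must be at least two-dimensional
```

```bash
cat >> h.py <<'E'
def line(im,m,z,nm):
    ys,xs=np.nonzero(m)
    if len(xs)<10: print(nm,'few',len(xs)); return
    pts=np.array([onz(im,a,b,z)[:2] for a,b in zip(xs,ys)])
    c=pts.mean(0); u=np.linalg.svd(pts-c)[2][0]; u=u*np.sign(u[0]); t=(pts-c)@u; print(nm,len(pts),'back',(c+u*t.min()).round(1),'front',(c+u*t.max()).round(1),'ang',np.degrees(np.arctan2(u[1],u[0])).round(1))
def inbox(m,x0,y0,x1,y1): k=np.zeros(m.shape,np.uint8); k[y0:y1,x0:x1]=m[y0:y1,x0:x1]; return k
E
python3 - <<'E'
from h import *
C,S,W=[grab(n) for n in('scene','side','wrist')]
h=hsv(W); print([h[y,x].tolist() for x,y in((318,188),(322,200),(328,215),(345,215),(310,220),(148,165),(140,150))])
org=(h[...,0]<14)&(h[...,1]>150)
line(W,inbox(org,300,160,345,235),77,'scoop handle')
blue=(h[...,0]>105)&(h[...,0]<130)&(h[...,1]>80)&(h[...,2]<130); line(W,inbox(blue,122,128,170,195),41,'dish handle W')
k=inbox(blue,50,30,158,150); ys,xs=np.nonzero(k); P=np.array([onz(W,a,b,37)[:2] for a,b in zip(xs,ys)]).astype(np.float32)
print('rim',cv2.minEnclosingCircle(P), cv2.fitEllipse(cv2.convexHull(P)))
k=inbox(h[...,2]<50,240,60,365,205)
hu=cv2.convexHull(np.vstack(cv2.findContours(k,0,2)[0])); a=cv2.approxPolyDP(hu,5,True)[:,0]; print('mat',[ (p.tolist(),onz(W,*p,3)[:2].round().tolist()) for p in a])
k=inbox((h[...,1]<50)&(h[...,2]>110),255,90,345,175); hu=cv2.convexHull(np.vstack(cv2.findContours(k,0,2)[0])); a=cv2.approxPolyDP(hu,4,True)[:,0]; print('pan',[ (p.tolist(),onz(W,*p,5)[:2].round().tolist(),onz(W,*p,33)[:2].round().tolist()) for p in a])
for n,im in (('S',S),('C',C),('W',W)):
    h=hsv(im)
    print(n,'cork',[h[y,x].tolist() for x,y in ({'S':[(325,148),(393,313),(240,268)],'C':[(225,172),(405,230),(280,275)],'W':[(340,300),(20,270),(150,60)]}[n])], 'wood',h[{'S':(300,200),'C':(300,350),'W':(230,220)}[n]].tolist())
E
```

```text
[[13, 168, 141], [13, 172, 148], [13, 164, 143], [16, 141, 172], [15, 134, 171], [4, 72, 57], [9, 46, 55]]
scoop handle 598 back [ 359.9 -275.1] front [ 446.2 -249.3] ang 16.7
dish handle W few 0Traceback (most recent call last):
  File "<stdin>", line 8, in <module>
cv2.error: OpenCV(4.12.0) /io/opencv/modules/imgproc/src/shapedescr.cpp:201: error: (-215:Assertion failed) count >= 0 && (depth == CV_32F || depth == CV_32S) in function 'minEnclosingCircle'
```

```bash
cat >> h.py <<'E'
def goal(pos,rpy):
    s,T=pose(); R=Ro.from_euler('xyz',rpy).as_matrix(); d=T[:3,:3].T@(np.array(pos)-T[:3,3])/10; w=Ro.from_matrix(T[:3,:3].T@R).as_rotvec()
    print('row',d.round(2).tolist(),w.round(3).tolist())
E
python3 - <<'E'
from h import *
goal((422,-256.4,180),(np.pi,0,.291)); goal((422,-256.4,120),(np.pi,0,.291))
E
```

```text
row [-2.46, 5.79, 22.39] [-0.0, -0.0, -0.35]
row [-2.46, 5.79, 28.39] [-0.0, -0.0, -0.35]
```

>>> send_rows([
  [[-2.5,5.8,22.4,0,0,-0.35],[-2.5,5.8,22.4,0,0,-0.35],[-2.5,5.8,22.4,0,0,-0.35],[-2.5,5.8,22.4,0,0,-0.35],[-2.5,5.8,22.4,0,0,-0.35],[-2.5,5.8,22.4,0,0,-0.35],[-2.5,5.8,24.4,0,0,-0.35],[-2.5,5.8,26.4,0,0,-0.35],[-2.5,5.8,28.4,0,0,-0.35],[-2.5,5.8,28.4,0,0,-0.35]],
])

```text
clock: 3.35
eef_pos: [422.0, -255.7, 119.8]
tool_rot: [-3.14, 0.0, 0.292]
force: [-0.8, 0.1, 0.5]
width: 85.5
gripper_force: 0.0
```

Run:
```python
from h import *
s,T=pose(); print(s['clock'],s['eef_pos'],s['tool_rot'],s['force'])
W=grab('wrist'); C=grab('scene'); S=grab('side')
o=np.zeros((600,800,3),np.uint8); o[:300,:400]=cv2.resize(W['pixels'],(400,300)); o[:300,400:]=cv2.resize(C['pixels'][120:300,80:320],(400,300)); o[300:,:400]=cv2.resize(S['pixels'][80:260,90:330],(400,300)); o[300:,400:]=cv2.resize(S['pixels'][215:385,180:408],(400,300))
cv2.imwrite('pics/c3.png',o[:,:,::-1])
```

```text
3.35 [ 422.02983715 -255.72001145  119.79293086] [-3.14020825e+00  3.20366015e-04  2.91699557e-01] [-0.81683592  0.12365174  0.47708949]
```

View pics/c3.png

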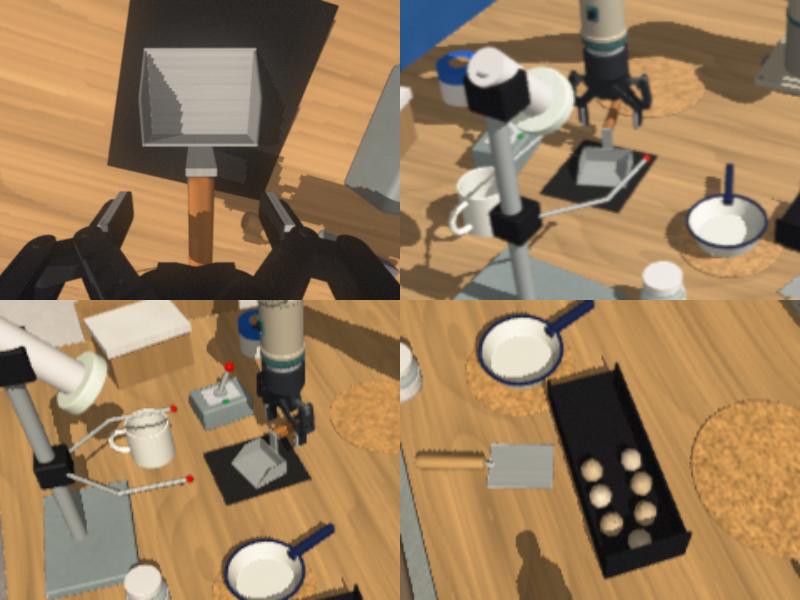

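The wrist tile shows the pan square ahead and the handle centred between the open fingers (201,215), so the pose is good to close.

>>> send_rows([
  [[0,0,0,0,0,0],[0,0,0,0,0,0],[0,0,0,0,0,0],[0,0,0,0,0,0],[0,0,0,0,0,0],[0,0,0,0,0,0],[0,0,0,0,0,0],[0,0,0,0,0,0],[0,0,0,0,0,0],[0,0,0,0,0,0]],
], grip=255)

```text
clock: 4.5
eef_pos: [421.8, -256.5, 120.1]
tool_rot: [3.141, -0.0, 0.291]
force: [0.3, 1.1, 5.4]
width: 15.0
gripper_force: 60.5
```

```bash
python3 - <<'E'
from h import *
s,T=pose(); print(s['clock'],s['eef_pos'],s['tool_rot'],s['force'],s['width'],s['gripper_force'])
S=grab('side'); C=grab('scene')
h=hsv(S); m=inbox(h[...,2]<50,255,235,360,385); 
n,l,st,c=cv2.connectedComponentsWithStats(m); i=1+st[1:,4].argmax(); hu=cv2.convexHull(np.vstack(cv2.findContours((l==i).astype(np.uint8),0,2)[0]))
print('trough hull S',cv2.approxPolyDP(hu,3,True)[:,0].tolist())
h=hsv(C); m=inbox(h[...,2]<50,295,220,425,300)
n,l,st,c=cv2.connectedComponentsWithStats(m); i=1+st[1:,4].argmax(); hu=cv2.convexHull(np.vstack(cv2.findContours((l==i).astype(np.uint8),0,2)[0]))
print('trough hull C',cv2.approxPolyDP(hu,3,True)[:,0].tolist())
# dish: white interior/rim in both
for n,im,b in(('S',S,(215,215,290,275)),('C',C,(245,235,305,280))):
    h=hsv(im); m=inbox((h[...,0]>100)&(h[...,0]<130)&(h[...,1]>70)&(h[...,2]<140),*b); hu=cv2.convexHull(np.vstack(cv2.findContours(m,0,2)[0])); print(n,cv2.approxPolyDP(hu,2,True)[:,0].tolist())
E
python3 - <<'E'
import cv2,numpy as np
a=cv2.imread('pics/side0.png')
o=np.zeros((600,800,3),np.uint8); o[:,:480]=cv2.resize(a[210:400,205:357],(480,600),interpolation=cv2.INTER_CUBIC)
b=cv2.imread('pics/scene0.png')[220:300,240:430]; o[:300,490:]=cv2.resize(b[:,55:],(310,184*1+0)) if 0 else cv2.resize(b[:,:],(310,300))
cv2.imwrite('pics/c4.png',o)
E
```

```text
4.5 [ 421.76780219 -256.48395198  120.12698395] [ 3.14128175e+00 -4.14660240e-04  2.90823387e-01] [0.31753711 1.13670801 5.41237935] 15.004566945369518 60.49409866333008
trough hull S [[303, 251], [345, 349], [341, 358], [296, 371], [264, 261]]
trough hull C [[306, 251], [323, 230], [415, 260], [400, 297], [305, 264]]
S [[289, 215], [269, 252], [261, 259], [241, 262], [228, 254], [225, 239], [234, 228], [242, 224]]
C [[299, 256], [285, 267], [268, 267], [256, 261], [253, 247], [265, 238], [278, 235], [297, 246]]
```

View pics/c4.png

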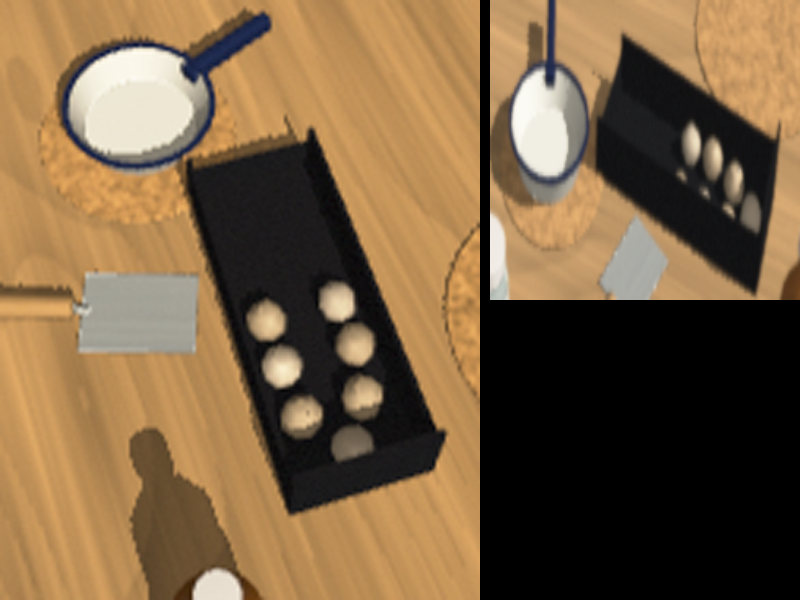

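The crop shows the trough's near top corners at side pixels (264,261) and (303,251), and its far end-wall top at (346,347) to (297,361). The seven lumps are in the far half, and the dish rim circle is around (248,243).

```bash
cat > /dev/null
python3 - <<'E'
from h import *
S=grab('side'); C=grab('scene')
p=[onz(S,264,261,52),onz(S,303,251,52),onz(S,345.5,347,70),onz(S,297.5,361,70)]; print('S',[q[:2].round(1).tolist() for q in p])
print('C',onz(C,323,230,52)[:2].round(1),onz(C,415,260,70)[:2].round(1),onz(C,400,297,0)[:2].round(1))
near=(p[0]+p[1])[:2]/2; far=(p[2]+p[3])[:2]/2; u=(far-near); print('len',np.linalg.norm(u),'w',np.linalg.norm(p[0]-p[1]),np.linalg.norm(p[2]-p[3])); u/=np.linalg.norm(u); print('yaw of trough y',np.degrees(np.arctan2(u[1],u[0])))
for q in [near+u*129, far-u*141]: print('orig',q.round(1))
for n,im,b in(('S',S,(215,215,290,275)),('C',C,(245,235,305,280))):
    h=hsv(im); m=inbox((h[...,0]>100)&(h[...,0]<130)&(h[...,1]>70)&(h[...,2]<140),*b)
    ys,xs=np.nonzero(m); P=np.array([onz(im,x,y,37)[:2] for x,y in zip(xs,ys)]); c=np.array([556.,20])
    for it in range(20):
        d=np.linalg.norm(P-c,axis=1); k=abs(d-62)<12; A=np.c_[2*P[k],np.ones(k.sum())]; s=np.linalg.lstsq(A,(P[k]**2).sum(1),rcond=None)[0]; c=s[:2]
    print(n,'rim',c.round(1),'r',np.sqrt(s[2]+c@c).round(1))
h=hsv(S); m=inbox(h[...,2]>90,275,285,335,360); m=m&(h[...,1]<140).astype(np.uint8)
for b in blobs(m,20): print('lump',b[0],b[1],onz(S,*b[0],20)[:2].round())
E
```

```text
S [[543.3, 99.7], [438.9, 107.9], [459.5, 373.2], [565.1, 362.8]]
C [441.9 113. ] [492.1 370.6] [562.9 356.3]
len 265.0525648271787 w 104.75583224036298 106.12313783326739
yaw of trough y 85.42110212222197
orig [501.4 232.4]
orig [501.  227.4]
S rim [558.9  19.2] r 62.7
C rim [560.5  19.2] r 62.3
lump [328.9, 298.1] 237 [426. 238.]
lump [311.3, 305.3] 112 [474. 240.]
lump [289.2, 311.3] 119 [529. 234.]
lump [280.4, 342.0] 348 [576. 295.]
lump [317.3, 318.8] 121 [475. 276.]
lump [293.8, 325.8] 130 [533. 272.]
lump [319.6, 335.2] 120 [487. 313.]
lump [300.1, 341.5] 122 [534. 311.]
lump [315.8, 350.0] 89 [509. 341.]
```

>>> send_rows([
  [[0,0,-1,0,0,0],[0,0,-3,0,0,0],[0,0,-6,0,0,0],[0,0,-10,0,0,0],[0,0,-12,0,0,0],[0,0,-12,0,0,0]],
])

```text
clock: 5.3
eef_pos: [422.6, -257.1, 242.7]
tool_rot: [3.138, -0.004, 0.291]
force: [1.6, -0.5, -1.6]
width: 14.7
gripper_force: 59.7
```

Run:
```python
from h import *
s,T=pose(); print(s['eef_pos'],s['force'],s['width'])
goal((485,30,240),(np.pi,0,1.4905)); goal((491,100,210),(np.pi,0,1.4905))
```

```text
[ 422.62616269 -257.09077414  242.74390865] [ 1.58815856 -0.45687364 -1.55329806] 14.740260814396935
row [14.2, -25.72, 0.23] [0.006, -0.001, -1.2]
row [16.77, -32.26, 3.22] [0.006, -0.001, -1.2]
```

>>> send_rows([
  [[1,-2,0,0,0,-0.1],[2.5,-5,0,0,0,-0.22],[4.3,-8,0,0,0,-0.34],[6,-11,0,0,0,-0.46],[8,-14.5,0,0,0,-0.6],[10,-18,0,0,0,-0.74],[12,-22,0,0,0,-0.88],[14,-26,1,0,0,-1.02],[15.7,-30,2,0,0,-1.14],[16.8,-32.3,3,0.006,0,-1.2]],
])

```text
clock: 6.3
eef_pos: [489.0, 105.4, 208.7]
tool_rot: [-3.135, -0.005, 1.499]
force: [-0.1, -0.5, -1.3]
width: 15.3
gripper_force: 59.8
```

>>> send_rows([
  [[0,0,0,0,0,0],[0,0,0,0,0,0]],
])

```text
clock: 6.5
eef_pos: [489.0, 101.1, 208.8]
tool_rot: [-3.134, -0.002, 1.491]
force: [-0.4, -0.4, -0.2]
width: 14.8
gripper_force: 59.7
```

Run:
```python
from h import *
s,T=pose(); print(s['eef_pos'],s['tool_rot'],s['force'])
W=grab('wrist'); S=grab('side')
o=np.zeros((600,800,3),np.uint8); o[:420,:560]=W['pixels']; o[:240,560:]=cv2.resize(S['pixels'][180:360,180:360],(240,240)); cv2.imwrite('pics/c5.png',o[:,:,::-1])
```

```text
[488.99150202 101.11640797 208.82319284] [-3.13409102e+00 -2.03229456e-03  1.49122911e+00] [-0.40993342 -0.44982959 -0.22895537]
```

View pics/c5.png

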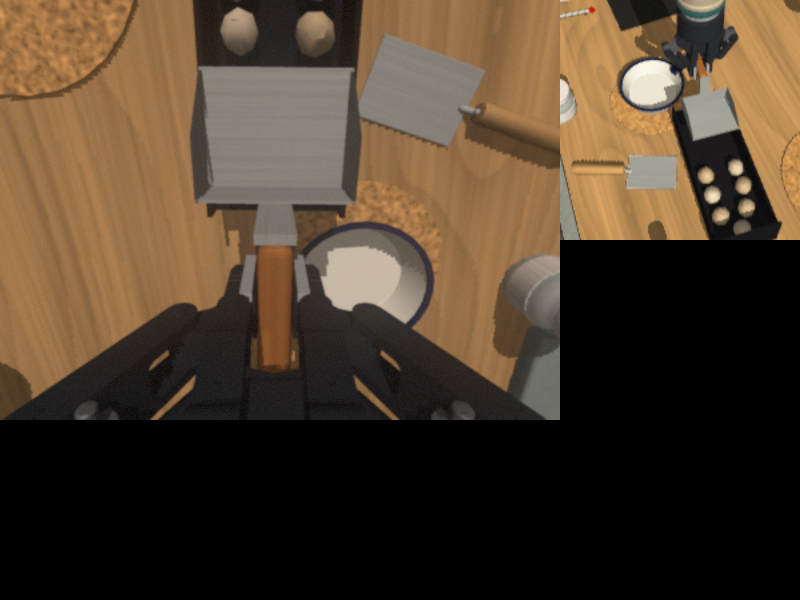

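The wrist view shows the scoop held square over the trough. The trough's near wall ends are at (208,215) and (345,215), its walls run up at columns 195 and 362, and the first two lumps are at (239,30) and (315,33).

Run:
```python
from h import *
W=grab('wrist'); g=hsv(W)[...,2]
for r in (5,30,50):
    row=g[r]<60; xs=np.nonzero(row[150:420])[0]+150; l,rr=xs.min(),xs.max(); a,b=onz(W,l,r,52),onz(W,rr,r,52); print(r,l,rr,a[:2].round(1),b[:2].round(1),'mid',((a+b)/2)[:2].round(1))
a,b=onz(W,207.5,215,52),onz(W,345.5,215,52); print('near',a[:2].round(1),b[:2].round(1),((a+b)/2)[:2].round(1))
s,T=pose()
z=s['eef_pos'][2]-117
for nm,px in(('lipL',(200,67)),('lipR',(353,67)),('rearL top',(203,187)),('rearR',(351,187)),):
    p=onz(W,*px,z+2); print(nm,tool(p).round(1))
print('lumps',onz(W,239,30,17)[:2].round(),onz(W,315,33,17)[:2].round())
```

```text
5 192 358 [447.9 247.7] [554.1 238.7] mid [501.  243.2]
30 194 356 [446.8 233.6] [552.8 224.6] mid [499.8 229.1]
50 196 354 [446.2 221.7] [551.5 212.8] mid [498.8 217.3]
near [436.1 104.9] [544.5  96. ] [490.3 100.5]
lipL [102.9 -41.4 115.4]
lipR [102.7  43.2 115. ]
rearL top [ 34.5 -44.8 115.3]
rearR [ 34.5  47.3 114.8]
lumps [473. 239.] [530. 232.]
```

Run:
```python
from h import *
goal((489,103,124),(np.pi,0,1.494)); goal((489,103,121.5),(np.pi,0,1.494))
```

```text
row [0.32, -0.05, 8.58] [-0.005, -0.002, -0.006]
row [0.32, -0.05, 8.83] [-0.005, -0.002, -0.006]
```

>>> send_rows([
  [[0.2,0,1.5,-0.005,-0.002,-0.006],[0.2,0,3.5,-0.005,-0.002,-0.006],[0.2,0,5.5,-0.005,-0.002,-0.006],[0.2,0,7,-0.005,-0.002,-0.006],[0.2,0,8,-0.005,-0.002,-0.006],[0.2,0,8.5,-0.005,-0.002,-0.006],[0.2,0,8.7,-0.005,-0.002,-0.006],[0.2,0,8.8,-0.005,-0.002,-0.006],[0.2,0,8.9,-0.005,-0.002,-0.006],[0.2,0,8.9,-0.005,-0.002,-0.006]],
])

```text
clock: 7.65
eef_pos: [490.0, 103.6, 121.3]
tool_rot: [3.141, -0.001, 1.497]
force: [0.5, -0.3, -1.4]
width: 14.8
gripper_force: 59.7
```

>>> send_rows([
  [[0,0,0,0,-0.01,0],[0,0,0,0,-0.015,0],[0,0,0,0,-0.02,0],[0,0,0,0,-0.02,0],[0,0,0,0,-0.02,0]],
])

```text
clock: 8.15
eef_pos: [490.4, 104.2, 121.5]
tool_rot: [3.139, 0.018, 1.497]
force: [-0.4, 0.4, 5.2]
width: 15.1
gripper_force: 60.7
```

>>> send_rows([
  [[0.5,0,-0.01,0,0,0],[1.3,0,-0.03,0,0,0],[2.2,-0.02,-0.05,0,0,0],[3.1,-0.03,-0.06,0,0,0],[4,-0.04,-0.08,0,0,0],[5,-0.05,-0.1,0,0,0],[6,-0.05,-0.12,0,0,0],[7,-0.05,-0.14,0,0,0],[7.7,-0.05,-0.15,0,0,0],[8,-0.05,-0.16,0,0,0]],
])

```text
clock: 9.15
eef_pos: [495.6, 181.1, 121.8]
tool_rot: [3.141, 0.022, 1.495]
force: [-0.5, -9.1, 9.6]
width: 15.1
gripper_force: 61.4
```

>>> send_rows([
  [[0.4,0,-0.01,0,0,0],[1,0,-0.02,0,0,0],[1.6,0,-0.03,0,0,0],[2.2,0,-0.04,0,0,0],[2.8,0,-0.06,0,0,0],[3.4,0,-0.07,0,0,0],[3.8,0,-0.08,0,0,0]],
])

```text
clock: 9.85
eef_pos: [498.2, 217.6, 121.9]
tool_rot: [3.142, 0.024, 1.494]
force: [-0.9, -8.8, 11.0]
width: 15.1
gripper_force: 61.4
```

Run:
```python
from h import *
s,T=pose(); print(s['eef_pos'],s['tool_rot'],s['force'])
W=grab('wrist'); cv2.imwrite('pics/c6.png',W['pixels'][:260,:,::-1])
```

```text
[498.1530326  217.55312334 121.91741205] [3.1415393  0.02403936 1.49405209] [-0.87202576 -8.81883302 10.9624474 ]
```

View pics/c6.png

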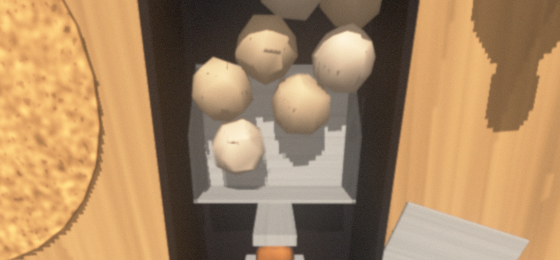

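The view shows five lumps aboard or on the lip, at (238,145), (220,90), (300,103), (266,47) and (343,60), with two more ahead against the end.

>>> send_rows([
  [[0.4,0,-0.01,0,0,0],[0.8,0,-0.02,0,0,0],[1.2,0,-0.03,0,0,0],[1.6,0,-0.04,0,0,0],[2.0,0,-0.05,0,0,0],[2.4,0,-0.06,0,0,0],[2.7,0,-0.07,0,0,0],[2.8,0,-0.07,0,0,0]],
])

```text
clock: 10.7
eef_pos: [500.2, 243.8, 122.0]
tool_rot: [-3.141, 0.026, 1.493]
force: [-2.5, -13.0, 12.8]
width: 15.2
gripper_force: 61.8
```

Run:
```python
from h import *
s,T=pose(); print(s['eef_pos'],s['tool_rot'],s['force'],s['torque'])
W=grab('wrist'); cv2.imwrite('pics/c7.png',W['pixels'][:260,:,::-1])
```

```text
[500.15256911 243.7740497  122.04400068] [-3.1408521   0.02647399  1.492963  ] [ -2.52607776 -12.9760395   12.84857347] [-2.22807962  0.22777137 -0.05379789]
```

View pics/c7.png

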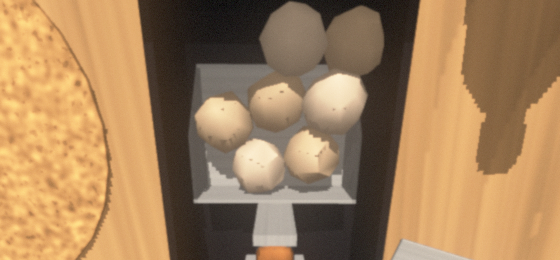

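Five lumps lie fully in the pan at rows 100-165. Two at (293,38) and (355,40) are at the lip against the end wall. I will back off a little, tip the nose up and lift.

>>> send_rows([
  [[-0.5,0,0,0,0,0],[-1.2,0,0,0,0,0],[-2,0,0,0,0.02,0],[-2.8,0,-0.1,0,0.07,0],[-3.6,0,-0.2,0,0.13,0],[-4.3,0,-0.4,0,0.2,0],[-4.9,0,-0.7,0,0.27,0],[-5.4,0,-1,0,0.33,0],[-5.8,0,-1.3,0,0.38,0],[-6,0,-1.5,0,0.4,0]],
])

```text
clock: 11.75
eef_pos: [495.2, 187.3, 136.5]
tool_rot: [-3.14, -0.382, 1.493]
force: [0.1, 0.5, -2.3]
width: 15.6
gripper_force: 59.5
```

Run:
```python
from h import *
s,T=pose(); print(s['clock'],s['eef_pos'],s['tool_rot'],s['force'],s['torque'])
W=grab('wrist'); cv2.imwrite('pics/c8.png',W['pixels'][:260,:,::-1])
R=T[:3,:3]; print('nose dir z',R[2,0])
```

```text
11.75 [495.18832391 187.30255324 136.53191869] [-3.13969329 -0.38162862  1.49348804] [ 0.08759224  0.50267179 -2.29881303] [-0.74377498  0.10022249  0.00208324]
nose dir z 0.3724324212815591
```

View pics/c8.png

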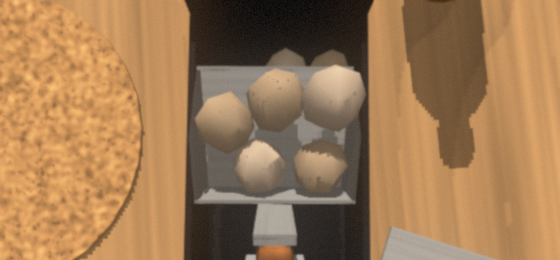

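Five lumps ride in the tipped pan and two remain in the trough at the far end, (285,55) and (330,55).

>>> send_rows([
  [[-1.2,0,-2.6,0,0,0],[-3,0,-6,0,0,0],[-4.5,0,-9,0,0,0],[-5.5,0,-11,0,0,0],[-5.5,0,-11,0,0,0]],
])

```text
clock: 12.3
eef_pos: [489.7, 95.2, 220.0]
tool_rot: [3.138, -0.379, 1.494]
force: [0.0, 0.2, -2.2]
width: 14.9
gripper_force: 59.5
```

Run:
```python
from h import *
s,T=pose(); print(s['clock'],s['eef_pos'],s['tool_rot'],s['force'],s['qpos'].round(3))
u=np.array([.077,.997,0]); up=np.array([0,0,1.])
def G(L,th,yaw=1.494):  # lip at L, nose-up th
    u=np.array([np.cos(yaw),np.sin(yaw),0])
    x=103*np.cos(th)+117*np.sin(th); z=117*np.cos(th)-103*np.sin(th)
    return np.array(L)-u*x+up*z
for L,th in [((559,-20,180),.25),((559,5,110),.15),((559,5,90),0)]:
    p=G(L,th); print(p.round()); goal(p,(np.pi,-th,1.494))
```

```text
12.3 [489.66380117  95.19951974 219.98301596] [ 3.13820406 -0.3787764   1.49419276] [ 0.02801455  0.22804047 -2.21604965] [ 0.307  0.599 -0.513  2.069 -0.202  0.465 -0.017]
[ 549. -148.  268.]
row [-20.37, 7.84, -13.24] [0.003, -0.129, -0.0]
[ 550. -114.  210.]
row [-19.31, 7.62, -6.62] [0.003, -0.229, -0.0]
[551. -98. 207.]
row [-17.91, 7.62, -5.71] [0.003, -0.379, -0.0]
```

>>> send_rows([
  [[-0.8,0.3,-0.4,0,0,0],[-2.4,0.9,-1,0,0,0],[-4.6,1.8,-1.8,0,0,0],[-7,2.7,-2.6,0,-0.02,0],[-9.5,3.7,-3.5,0,-0.06,0],[-12,4.7,-4.4,0,-0.1,0],[-14.5,5.7,-5.2,0,-0.14,0],[-16.8,6.6,-6,0,-0.18,0],[-18.5,7.3,-6.4,0,-0.21,0],[-19.3,7.6,-6.6,0,-0.23,0]],
])

```text
clock: 13.3
eef_pos: [549.8, -111.7, 207.3]
tool_rot: [-3.141, -0.15, 1.496]
force: [0.2, 1.2, -2.3]
width: 14.9
gripper_force: 59.6
```

>>> send_rows([
  [[0,0,0,0,0,0],[0,0,0,0,0,0]],
])

```text
clock: 13.5
eef_pos: [549.1, -109.2, 208.2]
tool_rot: [-3.141, -0.153, 1.498]
force: [0.5, 0.6, -2.7]
width: 14.9
gripper_force: 59.6
```

```bash
cat >> h.py <<'E'
def G(L,th,yaw=1.494,f=103,d=117):
    u=np.array([np.cos(yaw),np.sin(yaw),0])
    return np.array(L)-u*(f*np.cos(th)+d*np.sin(th))+np.array([0,0,1.])*(d*np.cos(th)-f*np.sin(th))
E
python3 - <<'E'
from h import *
s,T=pose(); print(s['clock'],s['eef_pos'],s['tool_rot'],s['force'],s['qpos'].round(3))
S=grab('side'); C=grab('scene')
for n,im,b in(('S',S,(215,215,290,275)),('C',C,(245,235,305,280))):
    h=hsv(im); m=inbox((h[...,0]>100)&(h[...,0]<130)&(h[...,1]>70)&(h[...,2]<140),*b)
    ys,xs=np.nonzero(m); P=np.array([onz(im,x,y,37)[:2] for x,y in zip(xs,ys)]); c=np.array([559.,19])
    for it in range(20):
        d=np.linalg.norm(P-c,axis=1); k=abs(d-62)<10; A=np.c_[2*P[k],np.ones(k.sum())]; q=np.linalg.lstsq(A,(P[k]**2).sum(1),rcond=None)[0]; c=q[:2]
    print(n,'rim',c.round(1),'r',np.sqrt(q[2]+c@c).round(1),k.sum())
for L,th in [((559,-2,75),0),((559,-4,62),-.2),((559,-4,58),-.4),((559,-4,58),-.55),((559,-4,58),-.7),((559,-4,58),-.85),((559,-4,58),-1.0)]:
    p=G(L,th); print(th,p.round()); goal(p,(np.pi,-th,1.494))
o=np.hstack([cv2.resize(S['pixels'][120:330,170:380],(400,400)),cv2.resize(C['pixels'][120:330,170:380],(400,400))]); cv2.imwrite('pics/c9.png',o[:,:,::-1])
E
```

```text
13.5 [ 549.05339587 -109.2130279   208.16051313] [-3.14050608 -0.15279322  1.49842585] [ 0.50042897  0.55842794 -2.70704187] [ 0.41   0.653 -0.293  1.842  0.039  0.685  0.071]
S rim [559.1  19.3] r 62.6 184
C rim [560.5  19.3] r 62.2 63
0 [ 551. -105.  192.]
row [0.23, 0.16, 1.7] [-0.001, -0.152, 0.004]
-0.2 [553. -81. 197.]
row [2.62, 0.19, 1.55] [-0.0, -0.352, 0.004]
-0.4 [555. -53. 206.]
row [5.55, 0.2, 1.11] [0.0, -0.552, 0.005]
-0.55 [557. -31. 212.]
row [7.88, 0.21, 0.89] [0.0, -0.702, 0.005]
-0.7 [559.  -7. 214.]
row [10.21, 0.22, 1.02] [0.001, -0.852, 0.005]
-0.85 [561.  16. 213.]
row [12.5, 0.23, 1.5] [0.001, -1.002, 0.005]
-1.0 [562.  39. 208.]
row [14.69, 0.24, 2.31] [0.001, -1.152, 0.005]
```

View pics/c9.png

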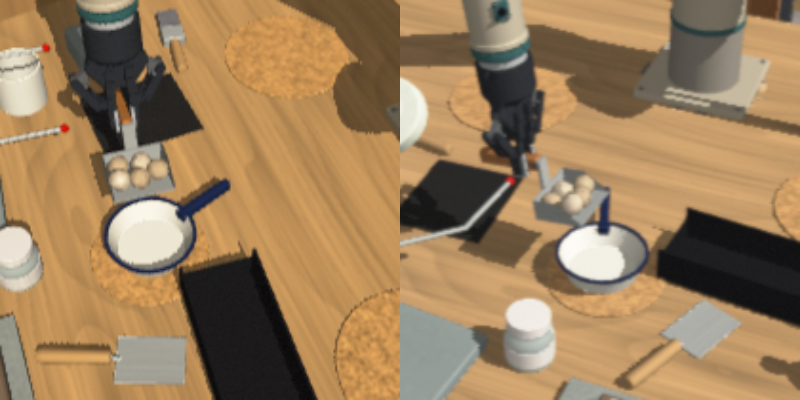

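The side and scene crops show the loaded scoop with five lumps just behind the dish, and the dish unmoved. I'm pouring now.

>>> send_rows([
  [[0.1,0.1,0.8,0,-0.08,0],[0.2,0.2,1.7,0,-0.15,0],[0.8,0.2,1.7,0,-0.2,0],[1.4,0.2,1.6,0,-0.25,0],[2,0.2,1.6,0,-0.3,0],[2.6,0.2,1.55,0,-0.35,0],[3.3,0.2,1.4,0,-0.4,0],[4,0.2,1.3,0,-0.45,0],[4.8,0.2,1.2,0,-0.5,0],[5.5,0.2,1.1,0,-0.55,0]],
])

```text
clock: 14.6
eef_pos: [555.4, -53.4, 206.0]
tool_rot: [3.141, 0.399, 1.498]
force: [-0.3, -0.3, -1.9]
width: 14.9
gripper_force: 59.6
```

>>> send_rows([
  [[0,0,0,0,0,0],[0,0,0,0,0,0],[0,0,0,0,0,0]],
])

```text
clock: 14.9
eef_pos: [555.4, -56.0, 206.2]
tool_rot: [3.141, 0.398, 1.495]
force: [0.6, -0.3, -1.0]
width: 15.2
gripper_force: 59.7
```

Run:
```python
from h import *
s,T=pose(); print(s['clock'],s['eef_pos'],s['tool_rot'],s['force'],s['qpos'].round(3))
for L,th in [((559,-4,58),-.55),((559,-4,58),-.7),((559,-4,58),-.85),((559,-4,58),-1.0)]:
    p=G(L,th); print(th,p.round()); goal(p,(np.pi,-th,1.494))
```

```text
14.9 [555.41314496 -55.99675313 206.15449404] [3.14111557 0.39808169 1.49512949] [ 0.5977098  -0.34968177 -0.95017747] [-0.262  0.677  0.19   1.868  0.418  0.725 -0.517]
-0.55 [557. -31. 212.]
row [2.14, -0.04, -1.49] [0.001, -0.152, 0.001]
-0.7 [559.  -7. 214.]
row [4.19, -0.03, -2.6] [0.001, -0.302, 0.001]
-0.85 [561.  16. 213.]
row [6.39, -0.03, -3.39] [0.001, -0.452, 0.001]
-1.0 [562.  39. 208.]
row [8.68, -0.03, -3.84] [0.001, -0.602, 0.001]
```

>>> send_rows([
  [[0.7,0,-0.5,0,-0.05,0],[1.4,0,-1,0,-0.1,0],[2.1,0,-1.5,0,-0.15,0],[2.8,0,-1.9,0,-0.2,0],[3.5,0,-2.2,0,-0.25,0],[4.2,0,-2.6,0,-0.3,0],[4.9,0,-2.9,0,-0.35,0],[5.6,0,-3.1,0,-0.4,0],[6.4,0,-3.4,0,-0.45,0],[6.4,0,-3.4,0,-0.45,0]],
])

```text
clock: 15.9
eef_pos: [561.2, 18.7, 210.8]
tool_rot: [-3.14, 0.846, 1.5]
force: [0.9, 0.4, -1.0]
width: 15.2
gripper_force: 59.9
```

Run:
```python
from h import *
s,T=pose(); print(s['clock'],s['eef_pos'],s['tool_rot'],s['force'],s['qpos'].round(3))
S=grab('side'); C=grab('scene'); W=grab('wrist')
o=np.zeros((600,800,3),np.uint8); o[:400]=np.hstack([cv2.resize(S['pixels'][120:330,170:380],(400,400)),cv2.resize(C['pixels'][120:330,170:380],(400,400))]); o[400:,:266]=cv2.resize(W['pixels'],(266,200)); cv2.imwrite('pics/c10.png',o[:,:,::-1])
for L,th in [((559,-4,70),-.85),((555,-10,110),-.3),((555,-40,180),0)]:
    p=G(L,th); print(th,p.round()); goal(p,(np.pi,-th,1.494))
```

```text
15.9 [561.22048485  18.71193364 210.83970885] [-3.13997441  0.84647586  1.50029516] [ 0.86231165  0.43440481 -1.00708437] [-0.643  0.862  0.375  1.75   0.565  1.029 -0.82 ]
-0.85 [561.  16. 225.]
row [-0.85, -0.04, -0.81] [0.001, -0.002, -0.0]
-0.3 [550. -74. 252.]
row [-8.88, -0.4, 4.11] [0.001, 0.548, 0.0]
0 [ 547. -143.  297.]
row [-16.81, -0.17, 6.33] [0.001, 0.848, 0.0]
```

View pics/c10.png

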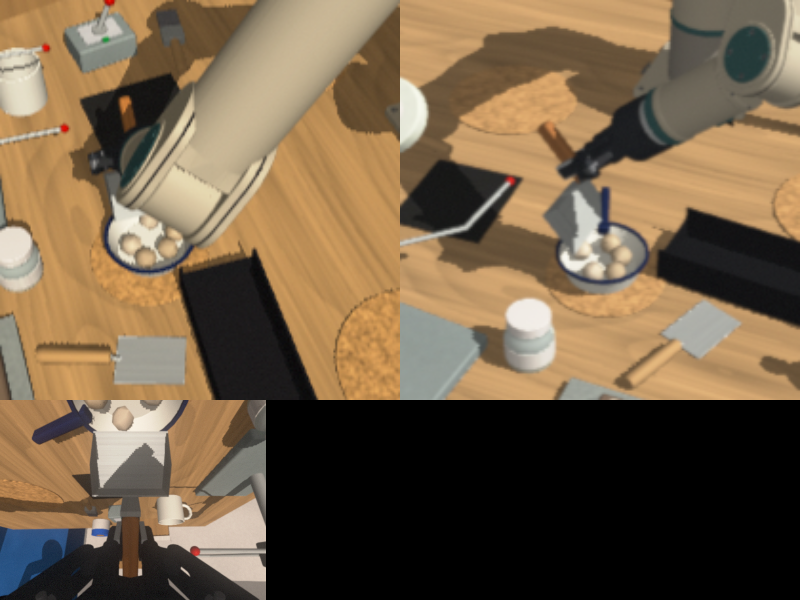

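All five lumps are in the dish (scene tile (583,252), (613,242), (622,258), (594,270), (616,270)) and the pan is empty. Next comes the second scoop.

>>> send_rows([
  [[-0.9,0,-0.8,0,0,0],[-2.5,0,-1,0,0.05,0],[-3.5,0,-0.5,0,0.13,0],[-5,-0.2,0.5,0,0.23,0],[-6.3,-0.3,1.7,0,0.33,0],[-7.6,-0.4,3,0,0.43,0],[-8.9,-0.4,4.1,0,0.55,0],[-8.9,-0.4,4.1,0,0.55,0]],
])

```text
clock: 16.85
eef_pos: [548.8, -82.9, 255.9]
tool_rot: [3.137, 0.301, 1.479]
force: [0.3, -0.7, -1.4]
width: 15.3
gripper_force: 59.8
```

Run:
```python
from h import *
s,T=pose(); print(s['clock'],s['eef_pos'],s['tool_rot'])
goal((520,20,250),(np.pi,0,1.494)); goal((489,102,210),(np.pi,0,1.494))
```

```text
16.85 [548.79659565 -82.93881535 255.88026005] [3.13683697 0.30128262 1.47927112]
row [9.71, -3.8, -2.42] [0.003, 0.301, -0.014]
row [18.43, -7.64, -0.96] [0.003, 0.301, -0.014]
```

>>> send_rows([
  [[1.5,-0.5,-0.5,0,0.05,0],[3.5,-1.3,-1,0,0.11,0],[6,-2.4,-1.6,0,0.17,-0.005],[8.5,-3.4,-2.2,0,0.24,-0.01],[11,-4.4,-2.4,0.003,0.3,-0.014],[13.5,-5.5,-2.1,0.003,0.3,-0.014],[16,-6.6,-1.6,0.003,0.3,-0.014],[17.8,-7.3,-1.2,0.003,0.3,-0.014],[18.4,-7.6,-1,0.003,0.3,-0.014],[18.4,-7.6,-1,0.003,0.3,-0.014]],
])

```text
clock: 17.85
eef_pos: [487.4, 111.8, 207.7]
tool_rot: [-3.137, -0.0, 1.512]
force: [0.4, 0.1, -1.1]
width: 15.1
gripper_force: 59.7
```

>>> send_rows([
  [[0,0,0,0,0,0],[0,0,0,0,0,0]],
])

```text
clock: 18.05
eef_pos: [488.5, 110.4, 208.1]
tool_rot: [-3.138, -0.001, 1.508]
force: [-0.0, -0.8, -1.0]
width: 15.1
gripper_force: 59.7
```

Run:
```python
from h import *
s,T=pose(); print(s['clock'],s['eef_pos'],s['tool_rot'])
goal((489.5,104,122),(np.pi,0,1.494)); goal((489.5,104,122),(np.pi,0.02,1.494))
W=grab('wrist'); cv2.imwrite('pics/w11.png',W['pixels'][:,:,::-1])
g=hsv(W)
print('pan edges', [ (r, np.nonzero((g[r,150:420,1]<60)&(g[r,150:420,2]>70))[0][[0,-1]]+150) for r in (75,100,150)])
g=g[...,2]
for r in (5,30,50):
    xs=np.nonzero(g[r,150:420]<60)[0]+150; a,b=onz(W,xs.min(),r,52),onz(W,xs.max(),r,52); print('mid',((a+b)/2)[:2].round(1))
```

```text
18.05 [488.5350235  110.44316905 208.0827701 ] [-3.13828576e+00 -6.52519039e-04  1.50818541e+00]
row [-0.64, 0.17, 8.61] [-0.003, -0.001, 0.014]
row [-0.64, 0.17, 8.61] [-0.003, -0.021, 0.014]
pan edges [(75, array([197, 419])), (100, array([196, 419])), (150, array([191, 358]))]
mid [501.7 253.3]
mid [500.6 239.2]
mid [499.9 227.5]
```

>>> send_rows([
  [[-0.3,0.1,1.5,0,0,0.014],[-0.6,0.2,3.5,-0.003,0,0.014],[-0.6,0.2,5.5,-0.003,0,0.014],[-0.6,0.2,7,-0.003,0,0.014],[-0.6,0.2,8,-0.003,0,0.014],[-0.6,0.2,8.4,-0.003,-0.005,0.014],[-0.6,0.2,8.6,-0.003,-0.01,0.014],[-0.6,0.2,8.6,-0.003,-0.02,0.014],[-0.6,0.2,8.6,-0.003,-0.02,0.014],[-0.6,0.2,8.6,-0.003,-0.02,0.014]],
])

```text
clock: 19.1
eef_pos: [489.5, 106.2, 122.1]
tool_rot: [-3.142, 0.018, 1.497]
force: [-0.9, 0.7, 0.4]
width: 15.1
gripper_force: 60.0
```

Run:
```python
from h import *
s,T=pose(); print(s['clock'],s['eef_pos'],s['tool_rot'],s['force'])
for ly in (-60,-15,12,17): p=np.array([500,229.3])+ly*np.array([.077,.997])-[1,0]; goal((p[0],p[1],s['eef_pos'][2]),(np.pi,0.022,1.494))
```

```text
19.1 [489.49413308 106.22050787 122.10206681] [-3.14151874  0.01821444  1.49667686] [-0.85294699  0.68195855  0.38798789]
row [6.34, 0.02, -0.12] [-0.0, -0.004, 0.003]
row [10.84, 0.03, -0.2] [-0.0, -0.004, 0.003]
row [13.54, 0.04, -0.25] [-0.0, -0.004, 0.003]
row [14.04, 0.04, -0.26] [-0.0, -0.004, 0.003]
```

>>> send_rows([
  [[0.7,0,0.03,0,-0.004,0],[2,0,0.02,0,-0.004,0],[3.4,0,-0.02,0,-0.004,0],[4.8,0,-0.04,0,-0.004,0],[6.2,0,-0.06,0,-0.004,0],[7.5,0,-0.09,0,-0.004,0],[8.7,0,-0.11,0,-0.004,0],[9.7,0,-0.13,0,-0.004,0],[10.5,0,-0.15,0,-0.004,0],[11,0,-0.16,0,-0.004,0]],
])

```text
clock: 20.1
eef_pos: [497.9, 214.1, 122.1]
tool_rot: [-3.141, 0.025, 1.494]
force: [-1.9, -6.7, 8.8]
width: 15.2
gripper_force: 61.2
```

>>> send_rows([
  [[0.4,0,-0.01,0,0,0],[0.8,0,-0.02,0,0,0],[1.2,0,-0.03,0,0,0],[1.6,0,-0.03,0,0,0],[2,0,-0.04,0,0,0],[2.4,0,-0.05,0,0,0],[2.6,0,-0.05,0,0,0],[2.6,0,-0.05,0,0,0]],
])

```text
clock: 20.9
eef_pos: [499.9, 239.4, 122.0]
tool_rot: [-3.141, 0.025, 1.494]
force: [-1.4, -5.6, 7.9]
width: 14.9
gripper_force: 61.4
```

Run:
```python
from h import *
s,T=pose(); print(s['clock'],s['eef_pos'],s['tool_rot'],s['force'])
print('lip local', (s['eef_pos'][1]-229.3)/.997+101)
W=grab('wrist'); cv2.imwrite('pics/c11.png',W['pixels'][:210,100:460,::-1])
```

```text
20.9 [499.90687646 239.37668961 122.03195929] [-3.14121473  0.02537128  1.49394988] [-1.42111909 -5.62010628  7.8677173 ]
lip local 111.1070106458255
```

View pics/c11.png

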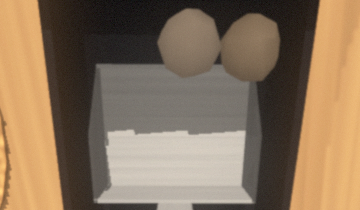

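The crop shows the two remaining lumps at the lip, (188,42) and (250,47) in the crop, against the end wall. I will push on to the foot, then tip up along the end wall.

>>> send_rows([
  [[0.4,0,0,0,0,0],[0.8,0,-0.02,0,0,0],[0.9,0,-0.02,0,0.05,0],[0.8,0,-0.02,0,0.1,0],[0.4,0,-0.05,0,0.15,0],[-0.1,0,-0.1,0,0.2,0],[-0.6,0,-0.1,0,0.25,0],[-1.1,0,-0.1,0,0.3,0],[-1.5,0,-0.1,0,0.35,0],[-1.8,0,-0.1,0,0.4,0]],
])

```text
clock: 21.95
eef_pos: [496.6, 222.9, 121.8]
tool_rot: [-3.13, -0.349, 1.493]
force: [-0.2, -0.6, -2.2]
width: 15.6
gripper_force: 59.7
```

Run:
```python
from h import *
s,T=pose(); print(s['clock'],s['eef_pos'],s['tool_rot'],s['force'])
W=grab('wrist','w12'); h=hsv(W); m=inbox((h[...,0]>10)&(h[...,0]<24)&(h[...,1]>50)&(h[...,1]<130)&(h[...,2]>60),195,0,355,210); print(blobs(m,100))
h0=cv2.cvtColor(cv2.imread('pics/c11.png'),cv2.COLOR_BGR2HSV); print('ref',h0[42,188],h0[47,250],h0[100,180],h0[160,180])
```

```text
21.95 [496.56924576 222.94679627 121.78820341] [-3.13033129 -0.34946216  1.49271113] [-0.17438309 -0.61429926 -2.2415501 ]
[([257.9, 20.6], 2011, [195, 0, 160, 43]), ([300.6, 84.7], 5745, [245, 51, 110, 68])]
ref [ 14  68 142] [ 15  84 136] [ 18  21 124] [ 21  21 209]
```

>>> send_rows([
  [[-0.6,0,-0.5,0,0.06,0],[-1.4,0,-1,0,0.12,0],[-2.2,0,-2,0,0.18,0],[-3,0,-3.5,0,0.2,0],[-4.5,0,-5.5,0,0.2,0],[-6,0,-7.5,0,0.2,0],[-7.5,0,-9.5,0,0.2,0],[-8.5,0,-10.5,0,0.2,0],[-8.5,0,-10.5,0,0.2,0]],
])

```text
clock: 22.9
eef_pos: [489.6, 107.9, 192.2]
tool_rot: [-3.133, -0.546, 1.492]
force: [0.4, 0.5, -1.2]
width: 14.8
gripper_force: 59.8
```

Run:
```python
from h import *
s,T=pose(); print(s['clock'],s['eef_pos'],s['tool_rot'],s['force'])
W=grab('wrist','w13'); h=hsv(W); m=inbox((h[...,0]>10)&(h[...,0]<24)&(h[...,1]>50)&(h[...,1]<130)&(h[...,2]>60),195,0,355,210); print(blobs(m,100))
S=grab('side','s13'); h=hsv(S); m=inbox((h[...,2]>90)&(h[...,1]<140),275,285,335,360); print('trough',[b for b in blobs(m,15)])
th=.15; p=G((559,5,110),th); goal(p,(np.pi,-th,1.494))
```

```text
22.9 [489.60255628 107.9069745  192.21756556] [-3.13336505 -0.54611084  1.49174787] [ 0.40098275  0.45979105 -1.20253062]
[([271.3, 10.8], 425, [214, 8, 128, 8]), ([201.2, 130.5], 1058, [195, 37, 28, 173]), ([345.0, 65.4], 146, [335, 46, 20, 44]), ([300.4, 153.1], 4879, [249, 112, 106, 85])]
trough [([316.1, 294.0], 481, [286, 285, 49, 39]), ([280.1, 341.6], 361, [275, 308, 17, 52])]
row [-17.72, 7.68, -13.09] [-0.011, -0.399, 0.002]
```

>>> send_rows([
  [[-0.8,0.3,-0.8,0,-0.02,0],[-2.2,0.9,-2,0,-0.05,0],[-4.2,1.8,-3.5,0,-0.1,0],[-6.4,2.8,-5.1,0,-0.15,0],[-8.7,3.8,-6.7,0,-0.2,0],[-11,4.8,-8.4,0,-0.25,0],[-13.3,5.8,-10,0,-0.3,0],[-15.4,6.7,-11.5,0,-0.35,0],[-17,7.4,-12.6,-0.005,-0.38,0],[-17.7,7.7,-13.1,-0.01,-0.4,0]],
])

```text
clock: 24.0
eef_pos: [550.5, -115.1, 210.0]
tool_rot: [3.141, -0.147, 1.496]
force: [-0.8, -0.1, -1.5]
width: 15.0
gripper_force: 59.7
```

>>> send_rows([
  [[0,0,0,0,0,0],[0,0,0,0,0,0]],
])

```text
clock: 24.2
eef_pos: [549.5, -113.0, 210.2]
tool_rot: [-3.14, -0.151, 1.497]
force: [0.2, 1.3, -1.8]
width: 14.9
gripper_force: 59.7
```

```bash
cat >> h.py <<'E'
def rim(im,b,c0):
    h=hsv(im); m=inbox((h[...,0]>100)&(h[...,0]<130)&(h[...,1]>70)&(h[...,2]<140),*b)
    ys,xs=np.nonzero(m); P=np.array([onz(im,x,y,37)[:2] for x,y in zip(xs,ys)]); c=np.array(c0,float)
    for it in range(20):
        d=np.linalg.norm(P-c,axis=1); k=abs(d-62)<10; A=np.c_[2*P[k],np.ones(k.sum())]; q=np.linalg.lstsq(A,(P[k]**2).sum(1),rcond=None)[0]; c=q[:2]
    return c.round(1),np.sqrt(q[2]+c@c).round(1),int(k.sum())
E
python3 - <<'E'
from h import *
s,T=pose(); print(s['clock'],s['eef_pos'],s['tool_rot'],s['force'])
S=grab('side','s14'); C=grab('scene'); print(rim(S,(215,215,290,275),(559,19)),rim(C,(245,235,305,280),(560,19)))
for th in (0,-.2,-.4,-.55,-.7,-.85): goal(G((561,0,75 if th==0 else 66),th),(np.pi,-th,1.494))
E
```

```text
24.2 [ 549.45013836 -113.01468154  210.22822011] [-3.14046428 -0.1507237   1.49667215] [ 0.23715071  1.33662575 -1.81684601]
(array([559.1,  19.4]), np.float64(62.6), 184) (array([560.1,  19.3]), np.float64(62.1), 81)
row [0.79, 0.28, 1.98] [-0.001, -0.15, 0.003]
row [3.43, 0.29, 1.46] [-0.001, -0.35, 0.003]
row [6.43, 0.29, 0.62] [-0.0, -0.55, 0.003]
row [8.75, 0.3, 0.4] [-0.0, -0.7, 0.003]
row [11.09, 0.3, 0.52] [0.0, -0.85, 0.003]
row [13.37, 0.31, 1.0] [0.0, -1.0, 0.003]
```

Run:
```python
from h import *
for th in (0,-.2,-.4,-.55,-.7,-.85): goal(G((556,-12,75 if th==0 else 63),th),(np.pi,-th,1.494))
```

```text
row [-0.43, -0.13, 1.8] [-0.001, -0.15, 0.003]
row [2.16, -0.12, 1.57] [-0.001, -0.35, 0.003]
row [5.16, -0.12, 0.74] [-0.0, -0.55, 0.003]
row [7.49, -0.11, 0.51] [-0.0, -0.7, 0.003]
row [9.82, -0.11, 0.64] [0.0, -0.85, 0.003]
row [12.11, -0.1, 1.11] [0.0, -1.0, 0.003]
```

>>> send_rows([
  [[-0.4,-0.1,1,0,-0.08,0],[-0.4,-0.1,1.8,0,-0.15,0],[0.9,-0.1,1.7,0,-0.25,0],[2.2,-0.1,1.6,0,-0.35,0],[2.9,-0.1,1.4,0,-0.4,0],[3.7,-0.1,1.1,0,-0.45,0],[4.4,-0.1,0.9,0,-0.5,0],[5.2,-0.1,0.7,0,-0.55,0],[5.9,-0.1,0.65,0,-0.6,0],[6.7,-0.1,0.6,0,-0.65,0]],
])

```text
clock: 25.3
eef_pos: [553.8, -46.2, 214.5]
tool_rot: [3.141, 0.501, 1.496]
force: [-0.9, 0.6, -0.9]
width: 15.0
gripper_force: 59.8
```

>>> send_rows([
  [[0.6,0,-0.4,0,-0.05,0],[1.2,0,-0.8,0,-0.1,0],[1.8,0,-1.2,0,-0.15,0],[2.4,0,-1.6,0,-0.2,0],[3,0,-1.9,0,-0.25,0],[3.6,0,-2.1,0,-0.3,0],[4.2,0,-2.4,0,-0.35,0],[4.2,0,-2.4,0,-0.35,0],[4.2,0,-2.4,0,-0.35,0]],
])

```text
clock: 26.2
eef_pos: [557.4, 1.1, 215.0]
tool_rot: [-3.141, 0.85, 1.497]
force: [0.1, -0.6, -1.4]
width: 14.9
gripper_force: 59.9
```

Run:
```python
from h import *
s,T=pose(); print(s['clock'],s['eef_pos'],s['tool_rot'],s['force'])
W=grab('wrist','w15'); h=hsv(W); m=inbox((h[...,0]>10)&(h[...,0]<24)&(h[...,1]>50)&(h[...,1]<130)&(h[...,2]>60),195,0,355,210); print(blobs(m,100))
S=grab('side','s15'); C=grab('scene','k15'); print(rim(S,(215,215,290,275),(559,19)),rim(C,(245,235,305,280),(560,19)))
R=T[:3,:3]; up=R.T@np.array([0,0,4.]); print('up4cm',up.round(2))
goal((520,-120,260),(np.pi,0,1.494))
```

```text
26.2 [557.41721573   1.13706829 215.03610278] [-3.14100927  0.8498635   1.49660745] [ 0.08089557 -0.5618661  -1.35963414]
[([261.4, 17.8], 1680, [238, 0, 49, 42]), ([204.0, 61.3], 324, [195, 47, 30, 42]), ([344.2, 60.8], 381, [321, 46, 34, 44]), ([227.3, 205.1], 409, [195, 201, 64, 9]), ([312.8, 205.4], 313, [291, 202, 43, 8])]
(array([559.2,  19.3]), np.float64(62.6), 114) (array([560.1,  19.6]), np.float64(62.0), 80)
up4cm [-3.   -0.   -2.64]
row [-11.37, -2.81, 6.28] [0.001, 0.85, -0.001]
```

>>> send_rows([
  [[-1.5,0,-1.3,0,0,0],[-3,0,-2.6,0,0,0],[-4.5,-0.3,-1.5,0,0.1,0],[-6,-0.8,0,0,0.22,0],[-7.5,-1.3,1.6,0,0.35,0],[-9,-1.8,3.2,0,0.48,0],[-10.2,-2.3,4.8,0,0.61,0],[-11,-2.6,5.8,0,0.74,0],[-11.4,-2.8,6.3,0,0.85,0],[-11.4,-2.8,6.3,0,0.85,0]],
])

```text
clock: 27.35
eef_pos: [518.7, -127.7, 262.5]
tool_rot: [3.138, 0.003, 1.482]
force: [-0.2, -1.4, -1.1]
width: 14.9
gripper_force: 59.8
```

Run:
```python
from h import *
s,T=pose(); print(s['clock'],s['eef_pos'],s['tool_rot'])
goal((421.8,-256.5,200),(np.pi,0,.291))
S=grab('side','s16'); C=grab('scene','k16')
for n,im,b,w in(('S',S,(225,222,272,264),379),('C',C,(252,236,301,272),526)):
    h=hsv(im); y0,y1,x0,x1=b[1],b[3],b[0],b[2]
    m=inbox((h[...,1]>55)&(h[...,0]>8)&(h[...,0]<28)&(h[...,2]>60),*b); print(n,blobs(m,15))
z=cv2.resize(np.hstack([S['pixels'][215:275,215:295],C['pixels'][225:285,240:320]]),(800,300),interpolation=cv2.INTER_CUBIC)
cv2.imwrite('pics/c16.png',z[:,:,::-1])
h=hsv(S); m=inbox((h[...,2]>90)&(h[...,1]<140),285,270,345,360); print('trough',blobs(m,15))
```

```text
27.35 [ 518.67749925 -127.65937649  262.46542917] [3.13750288 0.00337088 1.48227197]
row [-13.67, -8.54, 6.26] [0.006, 0.001, 1.191]
S [([242.6, 225.1], 205, [225, 222, 47, 16]), ([249.7, 245.9], 576, [233, 230, 35, 31]), ([229.6, 259.5], 91, [225, 250, 17, 14]), ([266.4, 258.8], 81, [256, 250, 16, 14])]
C [([256.9, 238.9], 80, [252, 236, 18, 11]), ([294.7, 239.5], 101, [281, 236, 20, 15]), ([280.7, 254.7], 340, [268, 243, 24, 23]), ([263.5, 251.2], 20, [262, 247, 5, 8]), ([255.6, 266.7], 88, [252, 257, 13, 15]), ([296.0, 266.6], 99, [287, 257, 14, 15])]
trough [([333.4, 296.1], 1006, [312, 270, 33, 76]), ([286.9, 351.6], 68, [285, 340, 7, 20]), ([342.9, 356.6], 15, [340, 352, 5, 8])]
```

>>> send_rows([
  [[-1.2,-0.7,0.3,0,0,0.1],[-2.6,-1.6,0.8,0,0,0.22],[-4.2,-2.6,1.5,0,0,0.35],[-6,-3.7,2.2,0,0,0.48],[-7.8,-4.8,3,0,0,0.61],[-9.5,-5.9,4,0,0,0.74],[-11.2,-7,5,0,0,0.87],[-12.5,-7.8,5.8,0,0,1],[-13.3,-8.3,6.2,0,0,1.12],[-13.7,-8.5,6.3,0.006,0,1.19]],
])

```text
clock: 28.45
eef_pos: [425.9, -247.3, 196.4]
tool_rot: [-3.138, 0.006, 0.307]
force: [0.3, -0.1, -2.3]
width: 15.0
gripper_force: 59.8
```

>>> send_rows([
  [[0,0,0,0,0,0],[0,0,0,0,0,0]],
])

```text
clock: 28.65
eef_pos: [426.8, -247.4, 196.8]
tool_rot: [-3.138, 0.004, 0.312]
force: [-0.7, -0.5, -1.4]
width: 14.9
gripper_force: 59.8
```

Run:
```python
from h import *
s,T=pose(); print(s['clock'],s['eef_pos'],s['tool_rot'],s['force'])
goal((421.8,-256.5,122),(np.pi,0,.291))
W=grab('wrist','w17'); h=hsv(W); m=inbox(h[...,2]<50,120,0,470,240); n,l,st,c=cv2.connectedComponentsWithStats(m); i=1+st[1:,4].argmax(); hu=cv2.convexHull(np.vstack(cv2.findContours((l==i).astype(np.uint8),0,2)[0])); print([(p.tolist(),onz(W,*p,3)[:2].round().tolist()) for p in cv2.approxPolyDP(hu,5,True)[:,0]])
```

```text
28.65 [ 426.76044062 -247.44222481  196.83524302] [-3.13841765  0.00394782  0.3123019 ] [-0.71857661 -0.50161543 -1.41235318]
row [-0.72, 0.73, 7.48] [-0.003, 0.004, 0.021]
[([385, 64], [559.0, -294.0]), ([394, 74], [555.0, -304.0]), ([399, 107], [533.0, -318.0]), ([359, 200], [450.0, -318.0]), ([361, 66], [552.0, -277.0])]
```

>>> send_rows([
  [[-0.4,0.4,1,0,0,0.01],[-0.7,0.7,2.5,-0.003,0.004,0.021],[-0.7,0.7,4,-0.003,0.004,0.021],[-0.7,0.7,5.5,-0.003,0.004,0.021],[-0.7,0.7,6.5,-0.003,0.004,0.021],[-0.7,0.7,7,-0.003,0.004,0.021],[-0.7,0.7,7.3,-0.003,0.004,0.021],[-0.7,0.7,7.5,-0.003,0.004,0.021],[-0.7,0.7,7.5,-0.003,0.004,0.021]],
])

```text
clock: 29.6
eef_pos: [420.8, -258.5, 122.1]
tool_rot: [3.141, -0.001, 0.284]
force: [0.5, 1.0, -0.2]
width: 14.9
gripper_force: 59.8
```

>>> send_rows([
  [[0,0,0.1,0,0,0],[0,0,0.15,0,0,0],[0,0,0.2,0,0,0],[0,0,0.2,0,0,0]],
])

```text
clock: 30.0
eef_pos: [420.8, -258.4, 120.0]
tool_rot: [-3.142, -0.001, 0.285]
force: [1.2, -0.5, -1.1]
width: 14.8
gripper_force: 59.8
```

>>> send_rows([
  [[0,0,0,0,0,0],[0,0,0,0,0,0],[0,0,0,0,0,0],[0,0,0,0,0,0],[0,0,0,0,0,0],[0,0,0,0,0,0],[0,0,0,0,0,0],[0,0,0,0,0,0]],
], grip=0)

```text
clock: 30.8
eef_pos: [420.6, -258.4, 119.9]
tool_rot: [-3.141, -0.001, 0.284]
force: [-1.0, -0.4, -0.8]
width: 85.4
gripper_force: 0.0
```

>>> send_rows([
  [[0,0,-1,0,0,0],[0,0,-3,0,0,0],[0,0,-6,0,0,0],[0,0,-9,0,0,0],[0,0,-12,0,0,0],[0,0,-15,0,0,0],[0,0,-17,0,0,0],[0,0,-17,0,0,0]],
])

```text
clock: 31.6
eef_pos: [421.4, -259.3, 293.0]
tool_rot: [3.138, -0.005, 0.284]
force: [1.3, 0.7, 0.0]
width: 85.6
gripper_force: 0.0
```

Run:
```python
from h import *
s,T=pose(); print(s['clock'],s['eef_pos'],s['tool_rot'],s['qpos'].round(2))
W=grab('wrist','w18'); h=hsv(W); org=(h[...,0]<14)&(h[...,1]>150)&(h[...,2]>90)
print(blobs(org,80)); 
r=((h[...,0]<6)|(h[...,0]>174))&(h[...,1]>170)&(h[...,2]>90); print('red',blobs(r,30))
g=(h[...,0]>45)&(h[...,0]<85)&(h[...,1]>120); print('green',[(b,onz(W,*b[0],51)[:2].round()) for b in blobs(g,5)])
# switch box outline in side view
S=grab('side','s18'); h=hsv(S); print('ballS',blobs(((h[...,0]<6)|(h[...,0]>174))&(h[...,1]>170)&(h[...,2]>90),4)); g=(h[...,0]>45)&(h[...,0]<85)&(h[...,1]>120); print('greenS',[(b,onz(S,*b[0],51)[:2].round()) for b in blobs(g,3)])
```

```text
31.6 [ 421.35214296 -259.339118    292.98352929] [ 3.13797858 -0.00520891  0.28440856] [ 0.03  0.5   0.69  1.97 -0.44  0.81 -0.33]
[([271.2, 210.3], 1061, [264, 169, 16, 88]), ([480.9, 195.8], 469, [468, 185, 27, 23])]
red [([480.7, 195.6], 417, [469, 185, 25, 22])]
green [(([426.1, 152.0], 78, [421, 148, 11, 10]), array([ 501., -396.]))]
ballS [([227.0, 119.6], 25, [225, 117, 5, 6]), ([193.7, 144.7], 11, [192, 143, 4, 4]), ([203.3, 186.8], 12, [202, 185, 4, 4])]
greenS [(([225.0, 140.5], 6, [224, 140, 3, 2]), array([ 503., -398.]))]
```

Run:
```python
from h import *
W=grab('wrist'); h=hsv(W)
b=W['pixels'][60:290,370:560]; 
print('samples',[h[y,x].tolist() for x,y in((400,150),(410,170),(440,110),(440,190),(450,170),(500,150),(470,215))])
m=inbox((h[...,1]<70)&(h[...,2]>70),370,40,560,300)
m=cv2.morphologyEx(m,cv2.MORPH_CLOSE,np.ones((5,5))); m=cv2.morphologyEx(m,cv2.MORPH_OPEN,np.ones((5,5)))
print(blobs(m,300))
for c in cv2.findContours(m,0,2)[0]:
    if cv2.contourArea(c)>1500:
        a=cv2.approxPolyDP(cv2.convexHull(c),4,True)[:,0]; print([(p.tolist(),onz(W,*p,50)[:2].round().tolist(),onz(W,*p,0)[:2].round().tolist()) for p in a])
S=grab('side'); h=hsv(S)
print('Ssamp',[h[y,x].tolist() for x,y in((215,137),(228,133),(240,135),(225,145))])
m=inbox((h[...,1]<70)&(h[...,2]>60),195,105,250,165); print(blobs(m,50))
for c in cv2.findContours(m,0,2)[0]:
    if cv2.contourArea(c)>200: print([(p.tolist(),onz(S,*p,50)[:2].round().tolist()) for p in cv2.approxPolyDP(cv2.convexHull(c),3,True)[:,0]])
```

```text
samples [[14, 72, 128], [30, 24, 115], [25, 21, 131], [21, 20, 129], [12, 24, 189], [14, 122, 100], [15, 130, 180]]
[([448.6, 149.0], 9900, [391, 93, 121, 117]), ([398.0, 262.5], 2448, [370, 231, 68, 69]), ([520.4, 282.9], 1737, [486, 265, 74, 35])]
[([559, 277], [411.0, -601.0], [397.0, -660.0]), ([559, 285], [402.0, -607.0], [386.0, -666.0]), ([524, 299], [373.0, -578.0], [353.0, -633.0]), ([486, 299], [361.0, -535.0], [339.0, -583.0]), ([491, 283], [382.0, -530.0], [363.0, -577.0]), ([514, 267], [408.0, -544.0], [393.0, -594.0]), ([536, 266], [416.0, -568.0], [403.0, -621.0])]
[([375, 231], [405.0, -376.0], [390.0, -399.0]), ([437, 261], [390.0, -457.0], [373.0, -493.0]), ([425, 281], [363.0, -455.0], [341.0, -491.0]), ([399, 299], [332.0, -436.0], [305.0, -468.0]), ([389, 298], [330.0, -424.0], [303.0, -455.0]), ([372, 270], [359.0, -391.0], [337.0, -416.0])]
[([418, 95], [546.0, -362.0], [554.0, -383.0]), ([441, 93], [554.0, -383.0], [563.0, -406.0]), ([511, 107], [561.0, -453.0], [571.0, -488.0]), ([472, 209], [457.0, -466.0], [451.0, -503.0]), ([406, 200], [447.0, -394.0], [439.0, -420.0]), ([391, 189], [454.0, -374.0], [447.0, -397.0])]
Ssamp [[18, 16, 212], [17, 17, 215], [16, 137, 192], [47, 16, 140]]
[([241.9, 109.3], 141, [234, 105, 16, 10]), ([222.7, 141.4], 822, [204, 123, 38, 35])]
[([226, 123], [472.0, -491.0]), ([240, 137], [450.0, -398.0]), ([241, 148], [464.0, -342.0]), ([213, 157], [562.0, -333.0]), ([204, 135], [561.0, -453.0])]
```

Run:
```python
from h import *
for z in (240,172): goal((438,-433,z),(np.pi,0,.12))
goal((500,-425.5,172),(np.pi,0,.12))
```

```text
row [-3.19, 17.32, 4.89] [-0.002, 0.0, 0.165]
row [-3.19, 17.33, 11.69] [-0.002, 0.0, 0.165]
row [2.97, 18.35, 11.69] [-0.002, 0.0, 0.165]
```

>>> send_rows([
  [[-1,4,1,0,0,0.05],[-2,8,2,0,0,0.1],[-3.2,12.5,4,0,0,0.165],[-3.2,17.3,5,0,0,0.165],[-3.2,17.3,8,0,0,0.165],[-3.2,17.3,11,0,0,0.165],[-3.2,17.3,11.7,0,0,0.165],[-3.2,17.3,11.7,0,0,0.165],[-3.2,17.3,11.7,0,0,0.165],[-3.2,17.3,11.7,0,0,0.165]],
], grip=255)

```text
clock: 32.8
eef_pos: [439.0, -433.9, 174.4]
tool_rot: [3.14, -0.002, 0.12]
force: [-0.5, -0.4, -0.2]
width: 0.1
gripper_force: 0.0
```

Run:
```python
from h import *
s,T=pose(); print(s['clock'],s['eef_pos'],s['tool_rot'],s['width'],s['force'])
W=grab('wrist','w19'); h=hsv(W); r=((h[...,0]<6)|(h[...,0]>174))&(h[...,1]>170)&(h[...,2]>90)
for b in blobs(r,30): print(b,onz(W,*b[0],108).round(),tool(onz(W,*b[0],108)).round(1))
goal((500,-425.5,172),(np.pi,0,.12))
```

```text
32.8 [ 438.97718685 -433.9101612   174.36679953] [ 3.13995824e+00 -2.35702421e-03  1.19748840e-01] 0.06549604673428881 [-0.48982543 -0.39359853 -0.24225579]
([269.0, 199.9], 1025, [252, 180, 36, 39]) [ 478. -426.  108.] [39.8 -3.5 66.5]
row [6.15, -0.1, 0.25] [0.002, -0.003, -0.0]
```

>>> send_rows([
  [[0.8,-0.2,0.2,0,0,0],[1.6,-0.3,0.2,0,0,0],[2.3,-0.3,0.2,0,0,0],[3,-0.3,0.2,0,0,0],[3.7,-0.3,0.2,0,0,0],[4.4,-0.3,0.2,0,0,0],[5,-0.3,0.2,0,0,0],[5.6,-0.3,0.2,0,0,0],[6.1,-0.3,0.2,0,0,0],[6.3,-0.3,0.2,0,0,0]],
])

```text
clock: 33.85
eef_pos: [501.7, -422.3, 170.7]
tool_rot: [-3.141, -0.001, 0.121]
force: [-0.2, 0.4, -0.0]
width: -0.1
gripper_force: 0.0
```

Run:
```python
from h import *
s,T=pose(); print(s['clock'],s['eef_pos'],s['tool_rot'],s['width'],s['force'])
W=grab('wrist','w20'); h=hsv(W); r=((h[...,0]<6)|(h[...,0]>174))&(h[...,1]>170)&(h[...,2]>90)
for b in blobs(r,30): print(b,onz(W,*b[0],108).round(),tool(onz(W,*b[0],108)).round(1))
```

```text
33.85 [ 501.74730849 -422.32491251  170.65734055] [-3.14089373e+00 -1.38157079e-03  1.20713868e-01] -0.13591731903624266 [-0.22363612  0.35213418 -0.01444144]
([276.1, 230.1], 835, [261, 212, 32, 36]) [ 528. -419.  108.] [26.3 -0.4 62.7]
```

The ball has moved from (478,-426) to (528,-419), so the light is on. Next is the dish.

>>> send_rows([
  [[-1,0,0,0,0,0],[-3,0,-0.5,0,0,0],[-5,0,-2,0,0,0],[-6,0,-5,0,0,0],[-6,0,-9,0,0,0],[-6,-1,-11,0,0,0],[-6,-4,-12,0,0,0],[-6,-8,-12,0,0,0],[-6,-12,-12,0,0,0],[-6,-16,-12,0,0,0]],
], grip=0)

```text
clock: 34.9
eef_pos: [420.2, -270.2, 291.0]
tool_rot: [-3.141, -0.001, 0.118]
force: [0.5, 0.6, 0.5]
width: 85.3
gripper_force: 0.0
```

Run:
```python
from h import *
s,T=pose(); print(s['clock'],s['eef_pos'],s['tool_rot'])
goal((430,-30,290),(np.pi,0,.31))
S=grab('side','s21'); h=hsv(S); print('ballS',blobs(((h[...,0]<6)|(h[...,0]>174))&(h[...,1]>170)&(h[...,2]>90),4))
```

```text
34.9 [ 420.21086747 -270.17570496  290.97260064] [-3.14071134e+00 -8.97581645e-04  1.17574182e-01]
row [3.79, -23.74, 0.12] [-0.001, -0.001, -0.192]
ballS [([213.0, 124.0], 21, [211, 122, 5, 5]), ([193.6, 144.6], 10, [192, 143, 4, 4]), ([203.4, 186.9], 11, [202, 186, 4, 3])]
```

>>> send_rows([
  [[0.5,-4,0,0,0,-0.04],[1.2,-8,0,0,0,-0.08],[2,-12.5,0,0,0,-0.12],[2.8,-17,0,0,0,-0.16],[3.5,-21,0,0,0,-0.19],[3.8,-23.2,0,0,0,-0.19],[3.8,-23.7,0,0,0,-0.19],[3.8,-23.7,0,0,0,-0.19]],
])

```text
clock: 35.75
eef_pos: [430.9, -31.7, 291.1]
tool_rot: [-3.141, -0.001, 0.31]
force: [-0.2, -0.1, -0.3]
width: 85.1
gripper_force: 0.0
```

Run:
```python
from h import *
s,T=pose(); print(s['clock'],s['eef_pos'],s['tool_rot'])
W=grab('wrist','w22'); h=hsv(W); pd=proj(W,(559.6,19.3,37)); ph=proj(W,(467,-10,41)); pe=proj(W,(420,-27,41)); print('proj dish',pd,'handle',ph,pe, 'hsv',[h[int(ph[1])+d,int(ph[0])].tolist() for d in(-3,0,3)])
x0,y0=np.minimum(ph,pe).astype(int)-25; x1,y1=np.maximum(ph,pe).astype(int)+25
dark=(h[...,2]<85)&((h[...,0]>90)|(h[...,2]<40))
print(blobs(dark,100)[:8]); cv2.imwrite('pics/m22.png',dark*255)
S=grab('side'); C=grab('scene'); print(rim(S,(215,215,290,275),(559,19)),rim(C,(245,235,305,280),(560,19)))
o=W['pixels'].copy()
o2=np.zeros((600,800,3),np.uint8); o2[:420,:560]=o; o2[:240,560:]=cv2.resize(C['pixels'][225:285,246:306],(240,240)); o2[240:480,560:]=cv2.resize(S['pixels'][215:275,218:278],(240,240)); cv2.imwrite('pics/c22.png',o2[:,:,::-1])
```

```text
35.75 [430.85591217 -31.70914833 291.08460292] [-3.14148425e+00 -7.59242641e-04  3.10054867e-01]
proj dish [265.41347455  42.80425857] handle [265.95509674 147.39850245] [268.1216832  194.06660564] hsv [[133, 50, 71], [134, 63, 69], [133, 54, 75]]
[([120.7, 64.0], 4390, [39, 0, 149, 121]), ([111.8, 8.3], 171, [90, 0, 50, 22]), ([263.3, 97.6], 2311, [194, 0, 140, 194]), ([46.8, 91.3], 1145, [0, 66, 122, 57]), ([259.3, 385.0], 29298, [0, 317, 560, 103])]
(array([559.1,  19.3]), np.float64(62.6), 186) (array([560.1,  19.5]), np.float64(62.0), 82)[ WARN:0@1.567] global loadsave.cpp:1063 imwrite_ Unsupported depth image for selected encoder is fallbacked to CV_8U.
```

View pics/c22.png

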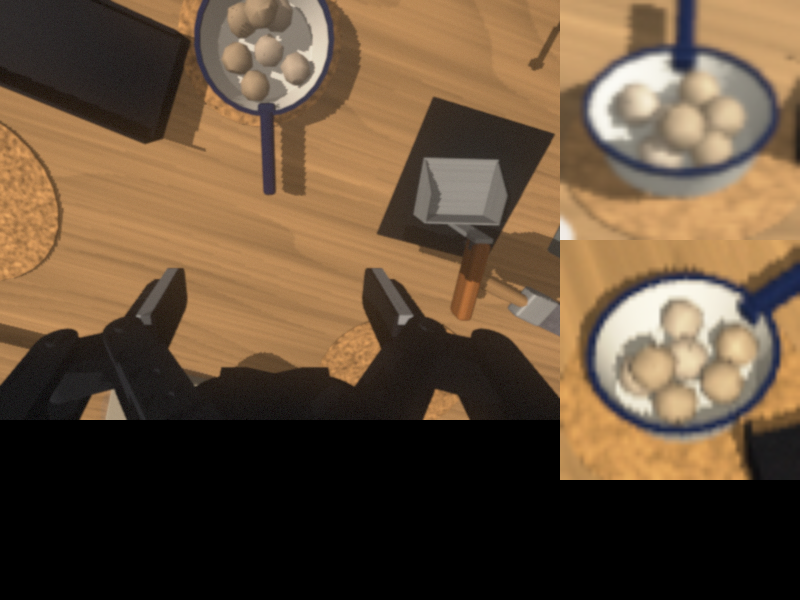

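All seven lumps are in the dish, one of them resting on others at the far side (262,10). The dish handle runs from (267,105) to (269,193), and the scoop stands on its mat.

Run:
```python
from h import *
W=grab('wrist'); a=onz(W,267,108,41); b=onz(W,269,193,41); d=(a-b)[:2]; yaw=np.arctan2(d[1],d[0]); print(a[:2],b[:2],np.linalg.norm(d),yaw)
u=d/np.linalg.norm(d); c=np.array([559.6,19.4]); print('from center:',c-u*148, 'ang center-end',np.arctan2(*(c-b[:2])[::-1]))
g=b[:2]+u*56; print('grip',g, c-92*u)
goal((g[0],g[1],150),(np.pi,0,yaw)); goal((g[0],g[1],85),(np.pi,0,yaw))
# mat: cork blobs, texture
C=grab('scene'); S=grab('side')
for n,im in(('S',S),('C',C)):
    g0=cv2.cvtColor(im['pixels'],cv2.COLOR_RGB2HSV); h=g0.astype(int)
    s={'S':[(325,148),(393,313),(230,270),(200,300)],'C':[(405,230),(285,278),(270,277),(350,330)]}[n]
    print(n,[np.median(h[y-3:y+4,x-3:x+4].reshape(-1,3),0).tolist() for x,y in s])
```

```text
[504.81428784  -1.48449653] [421.8948601  -29.18132258] 87.42279833668817 0.32236928186348246
from center: [419.22385626 -27.48857292] ang center-end 0.33916028440479923
grip [475.01015773 -11.43970039] [472.33915389  -9.74695073]
row [4.81, -0.76, 14.12] [0.001, -0.001, -0.016]
row [4.8, -0.76, 20.62] [0.001, -0.001, -0.016]
S [[16.0, 152.0, 207.0], [16.0, 151.0, 216.0], [16.0, 152.0, 204.0], [16.0, 138.0, 154.0]]
C [[16.0, 130.0, 218.0], [16.0, 129.0, 220.0], [16.0, 129.0, 213.0], [16.0, 118.0, 208.0]]
```

Run:
```python
from h import *
S=grab('side'); C=grab('scene')
def circ(im,pts,z=3):
    P=np.array([onz(im,*p,z)[:2] for p in pts]); A=np.c_[2*P,np.ones(len(P))]; q=np.linalg.lstsq(A,(P**2).sum(1),rcond=None)[0]; return q[:2].round(1),np.sqrt(q[2]+q[:2]@q[:2]).round(1)
f=lambda x,y:(205+x/3.158,210+y/3.158)
print('A',circ(S,[f(38,140),f(130,222),f(238,120),f(60,185),f(190,205)]))
print('B',circ(S,[(346,313),(441,313),(393,270),(393,358)])); print('D',circ(S,[(288,148),(356,148),(322,127),(322,171)]))
g=lambda x,y:(240+x*190/310,220+y*80/300)
print('A scene',circ(C,[g(505-490,185),g(555-490,248),g(600-490,190)]))
# edge refine for A: fine gradient along rays in side view, cork texture variance
g=cv2.cvtColor(S['pixels'],cv2.COLOR_RGB2GRAY).astype(np.float32); sd=np.sqrt(np.maximum(cv2.blur(g*g,(5,5))-cv2.blur(g,(5,5))**2,0))
b=cv2.cvtColor(S['pixels'],cv2.COLOR_RGB2LAB).astype(int)
print('lab cork/wood',b[270,232],b[274,240],b[285,225],b[280,215],b[276,262])
for cx,cy in [(590,35)]:
    for a in np.arange(-20,120,20):
        r=np.arange(60,110,5); px=[proj(S,(cx+q*np.cos(np.radians(a)),cy+q*np.sin(np.radians(a)),3)) for q in r]; print(a,[int(b[int(round(p[1])),int(round(p[0])),0]) for p in px],[int(b[int(round(p[1])),int(round(p[0])),2]) for p in px])
```

```text
A (array([561.3,  26.9]), np.float64(86.3))
B (array([289.1, 317. ]), np.float64(115.7))
D (array([ 185.6, -294.4]), np.float64(118.4))
A scene (array([571. ,  32.1]), np.float64(79.3))
lab cork/wood [176 144 172] [174 143 171] [157 139 164] [158 139 164] [181 142 173]
-20 [167, 163, 169, 162, 158, 157, 157, 159, 159, 163] [170, 165, 166, 164, 164, 164, 164, 165, 164, 166]
0 [161, 164, 162, 152, 152, 153, 168, 169, 170, 177] [166, 166, 165, 163, 162, 163, 166, 166, 167, 169]
20 [158, 155, 158, 165, 161, 160, 159, 164, 164, 164] [164, 163, 164, 166, 165, 165, 164, 165, 165, 165]
40 [150, 156, 157, 166, 163, 168, 165, 155, 152, 151] [165, 164, 163, 166, 165, 166, 166, 163, 163, 163]
60 [152, 154, 156, 164, 174, 176, 173, 164, 164, 163] [166, 165, 164, 165, 168, 167, 167, 165, 165, 165]
80 [167, 174, 172, 151, 147, 150, 152, 159, 165, 162] [171, 172, 169, 163, 162, 163, 163, 165, 165, 164]
100 [167, 169, 156, 181, 148, 149, 150, 155, 156, 161] [169, 170, 168, 173, 162, 162, 162, 163, 164, 164]
```

>>> send_rows([
  [[2,-0.4,4,0,0,-0.01],[4.6,-0.7,8,0,0,-0.016],[4.6,-0.7,12,0,0,-0.016],[4.6,-0.7,15,0,0,-0.016],[4.6,-0.7,18,0,0,-0.016],[4.6,-0.7,20,0,0,-0.016],[4.6,-0.7,20.5,0,0,-0.016],[4.6,-0.7,20.6,0,0,-0.016],[4.6,-0.7,20.6,0,0,-0.016]],
])

```text
clock: 37.05
eef_pos: [473.7, -10.9, 85.7]
tool_rot: [3.141, -0.002, 0.325]
force: [0.3, -0.4, 0.3]
width: 85.3
gripper_force: 0.0
```

>>> send_rows([
  [[0,0,0,0,0,0],[0,0,0,0,0,0],[0,0,0,0,0,0],[0,0,0,0,0,0],[0,0,0,0,0,0],[0,0,0,0,0,0],[0,0,0,0,0,0],[0,0,0,0,0,0],[0,0,0,0,0,0],[0,0,0,0,0,0]],
], grip=255)

```text
clock: 38.05
eef_pos: [473.2, -10.4, 85.3]
tool_rot: [-3.141, -0.001, 0.326]
force: [-1.1, 0.7, 4.9]
width: 12.7
gripper_force: 59.5
```

>>> send_rows([
  [[0,0,-0.2,0,0,0],[0,0,-0.6,0,0,0],[0,0,-1.2,0,0,0],[0,0,-1.8,0,0,0],[0,0,-2.4,0,0,0],[0,0,-2.8,0,0,0],[0,0,-3,0,0,0],[0,0,-3,0,0,0]],
])

```text
clock: 38.85
eef_pos: [473.3, -10.6, 115.4]
tool_rot: [-3.142, -0.001, 0.326]
force: [0.2, 0.1, -2.9]
width: 12.9
gripper_force: 58.4
```

Run:
```python
from h import *
s,T=pose(); print(s['clock'],s['eef_pos'],s['tool_rot'],s['width'],s['force'],s['torque'])
W=grab('wrist','w23'); h=hsv(W)
z=s['eef_pos'][2]-54+10-0+ (38-28)-4; z=37+ (s['eef_pos'][2]-85.7); print('rim z guess',z)
m=inbox((h[...,2]<95)&(h[...,0]>100)&(h[...,0]<150)&(h[...,1]>40),100,0,450,230); print(blobs(m,200))
```

```text
38.85 [473.31883313 -10.59268947 115.39391492] [-3.14159257e+00 -1.42083458e-03  3.25615015e-01] 12.920649466122025 [ 0.24791003  0.10154518 -2.90751335] [-0.14394802  0.32749163  0.07192046]
rim z guess 66.69391492302952
[([418.6, 127.4], 2284, [324, 0, 126, 230]), ([136.7, 160.8], 2303, [100, 56, 120, 174]), ([272.1, 223.9], 413, [254, 218, 38, 12])]
```

```bash
cat >> h.py <<'E'
def rimw(im,z,c0,cond=None,tol=9,R=62.5):
    h=hsv(im); m=((h[...,2]<110)&(h[...,0]>100)&(h[...,0]<155)&(h[...,1]>35)) if cond is None else cond(h)
    ys,xs=np.nonzero(m); P=np.array([onz(im,x,y,z)[:2] for x,y in zip(xs,ys)]); c=np.array(c0,float); r=R
    for t in (tol,tol,tol,6,5,4,4,4):
        d=np.linalg.norm(P-c,axis=1); k=abs(d-r)<t; A=np.c_[2*P[k],np.ones(k.sum())]; q=np.linalg.lstsq(A,(P[k]**2).sum(1),rcond=None)[0]; c=q[:2]; r=np.sqrt(q[2]+c@c)
    Q=P[k]-c; a=np.degrees(np.arctan2(Q[:,1],Q[:,0])); return c.round(1),r.round(1),int(k.sum()),np.histogram(a,8,(-180,180))[0].tolist()
E
python3 - <<'E'
from h import *
s,T=pose(); z=66.7
b=lambda h:(h[...,0]>100)&(h[...,0]<130)&(h[...,1]>70)&(h[...,2]<140)
for n in('wrist','side','scene'):
    im=grab(n)
    for zz in (z-6,z,z+6):
        try: print(n,zz,rimw(im,zz,(559.6,19.4),None if n=='wrist' else b))
        except Exception as e: print(n,zz,e)
u=T[:3,0]; print('expected',(s['eef_pos']+u*0)[:2], tool((559.6,19.4,z)))
E
```

```text
wrist 60.7 (array([558.6,  20.1]), np.float64(66.9), 9269, [1419, 1403, 2266, 0, 0, 276, 2512, 1393])
wrist 66.7 (array([558.2,  19.9]), np.float64(63.7), 9308, [1458, 1404, 2265, 0, 0, 276, 2512, 1393])
wrist 72.7 (array([557.8,  19.7]), np.float64(60.5), 9335, [1484, 1403, 2266, 0, 0, 276, 2514, 1392])
side 60.7 (array([558.3,  14.4]), np.float64(63.2), 177, [29, 17, 16, 22, 21, 28, 23, 21])
side 66.7 (array([559.4,  18.7]), np.float64(62.7), 177, [29, 17, 16, 22, 21, 28, 23, 21])
side 72.7 (array([560.4,  23.1]), np.float64(62.3), 177, [29, 17, 16, 22, 21, 28, 23, 21])
scene 60.7 (array([553.5,  15.1]), np.float64(63.9), 70, [16, 3, 1, 16, 17, 13, 1, 3])
scene 66.7 (array([559.6,  17.5]), np.float64(63.9), 72, [18, 3, 0, 17, 17, 13, 1, 3])
scene 72.7 (array([566.2,  20. ]), np.float64(63.6), 73, [19, 3, 0, 17, 17, 13, 1, 3])
expected [473.21578502 -10.60455372] [91.60405103 -0.79051587 48.2370595 ]
```

```bash
cat >> h.py <<'E'
def dishgoal(rimc,yaw,off=(91.5,-.8,48.5)):
    R=Ro.from_euler('xyz',(np.pi,0,yaw)).as_matrix(); p=np.array(rimc)-R@np.array(off); print(p.round(1),end=' '); goal(p,(np.pi,0,yaw))
E
python3 - <<'E'
from h import *
dishgoal((530,10,150),.3); dishgoal((535,-70,185),.1); dishgoal((544,-156,185),-.083); dishgoal((624,-163,185),-.083)
E
```

```text
[442.8 -17.8 198.5] row [-3.09, -0.29, -8.36] [-0.0, -0.0, 0.025]
[444.  -79.9 233.5] row [-4.96, 5.63, -11.87] [-0.0, -0.0, 0.225]
[ 452.7 -149.2  233.5] row [-6.35, 12.47, -11.87] [-0.001, -0.0, 0.408]
[ 532.7 -156.2  233.5] row [1.01, 15.69, -11.87] [-0.001, -0.0, 0.408]
```

>>> send_rows([
  [[-0.2,0,-0.6,0,0,0],[-0.6,0,-1.6,0,0,0],[-1.2,0,-3,0,0,0],[-1.8,0,-4.6,0,0,0.01],[-2.5,0.1,-6.3,0,0,0.02],[-3,0.4,-8,0,0,0.03],[-3.5,1,-9.5,0,0,0.05],[-4,2,-10.7,0,0,0.09],[-4.4,3.3,-11.5,0,0,0.14],[-4.8,4.8,-11.9,0,0,0.2]],
])

```text
clock: 40.05
eef_pos: [442.8, -72.2, 235.3]
tool_rot: [-3.141, -0.002, 0.122]
force: [-0.0, 0.2, -3.9]
width: 13.4
gripper_force: 58.5
```

Run:
```python
from h import *
s,T=pose(); print(s['clock'],s['eef_pos'],s['tool_rot'],s['force'])
dishgoal((544,-156,185),-.083); dishgoal((624,-163,185),-.083)
```

```text
40.05 [442.84190029 -72.24787729 235.28043715] [-3.14080172e+00 -2.43720536e-03  1.22041532e-01] [-0.00664302  0.22084816 -3.94549928]
[ 452.7 -149.2  233.5] row [0.05, 7.76, 0.17] [-0.001, -0.002, 0.205]
[ 532.7 -156.2  233.5] row [7.9, 9.43, 0.19] [-0.001, -0.002, 0.205]
```

>>> send_rows([
  [[0,1,0,0,0,0.03],[0,2.5,0.1,0,0,0.06],[0,4.2,0.1,0,0,0.1],[0,5.8,0.15,0,0,0.14],[0,7,0.17,0,0,0.18],[0.05,7.6,0.17,0,0,0.2],[0.1,7.8,0.17,0,0,0.205],[0.4,7.8,0.17,0,0,0.205],[1,7.9,0.17,0,0,0.205],[1.8,8.1,0.17,0,0,0.205]],
])

```text
clock: 41.05
eef_pos: [471.5, -148.7, 232.3]
tool_rot: [-3.14, -0.0, -0.078]
force: [0.7, 0.4, -3.9]
width: 13.0
gripper_force: 58.5
```

Run:
```python
from h import *
s,T=pose(); print(s['clock'],s['eef_pos'],s['tool_rot'],s['force'])
dishgoal((624,-163,185),-.083)
EOF=0
```

```text
41.05 [ 471.49837269 -148.7404547   232.25012925] [-3.14017606e+00 -4.69470017e-04 -7.81829534e-02] [ 0.71852735  0.37263664 -3.87165997]
[ 532.7 -156.2  233.5] row [6.16, 0.27, -0.12] [-0.001, -0.0, 0.005]
```

>>> send_rows([
  [[0.3,0.1,-0.1,0,0,0],[1,0.2,-0.1,0,0,0.005],[2,0.25,-0.1,0,0,0.005],[3,0.27,-0.1,0,0,0.005],[4,0.27,-0.1,0,0,0.005],[4.9,0.27,-0.1,0,0,0.005],[5.6,0.27,-0.1,0,0,0.005],[6.0,0.27,-0.1,0,0,0.005],[6.1,0.27,-0.1,0,0,0.005],[6.1,0.27,-0.1,0,0,0.005]],
])

```text
clock: 42.05
eef_pos: [531.3, -157.2, 233.3]
tool_rot: [-3.141, -0.0, -0.085]
force: [0.4, 0.3, -3.6]
width: 13.0
gripper_force: 58.5
```

Run:
```python
from h import *
s,T=pose(); print(s['clock'],s['eef_pos'],s['tool_rot'],s['force'])
b=lambda h:(h[...,0]>100)&(h[...,0]<130)&(h[...,1]>70)&(h[...,2]<140)
red=lambda h:((h[...,0]<6)|(h[...,0]>174))&(h[...,1]>150)&(h[...,2]>80)
for n in('wrist','side','scene'):
    im=grab(n,n+'25'); print(n,'red',[(x[0],x[1],onz(im,*x[0],185)[:2].round(1).tolist()) for x in blobs(red(hsv(im)),5)])
    for zz in (179,185,191):
        try: print(n,zz,rimw(im,zz,(624,-163),None if n=='wrist' else b))
        except Exception as e: print(n,zz,e)
dishgoal((624,-163,185),-.083)
```

```text
42.05 [ 531.34000401 -157.214158    233.25809048] [-3.14094971e+00 -2.69895038e-04 -8.47208565e-02] [ 0.36365471  0.26321872 -3.59651308]
wrist red [([17.5, 56.2], 790, [636.7, -74.5]), ([513.1, 57.9], 1165, [621.2, -248.0])]
wrist 179 (array([ 621.3, -163. ]), np.float64(66.8), 8808, [1392, 1917, 1218, 0, 0, 1399, 1510, 1372])
wrist 185 (array([ 620.9, -163. ]), np.float64(63.6), 8849, [1395, 1917, 1217, 0, 0, 1399, 1510, 1411])
wrist 191 (array([ 620.5, -163. ]), np.float64(60.4), 8874, [1401, 1917, 1218, 0, 0, 1399, 1510, 1429])
side red [([212.4, 124.0], 21, [548.9, -321.5]), ([193.7, 144.7], 11, [621.8, -248.6]), ([203.3, 186.8], 12, [636.3, -79.5])]
side 179 (array([ 620.7, -170.6]), np.float64(63.7), 164, [21, 14, 17, 17, 21, 22, 21, 31])
side 185 (array([ 621.4, -163.9]), np.float64(63.2), 165, [21, 14, 17, 17, 21, 22, 21, 32])
side 191 (array([ 622.1, -157.2]), np.float64(62.7), 165, [21, 14, 17, 17, 21, 22, 21, 32])
scene red [([228.1, 214.1], 15, [633.8, -78.0])]
scene 179 (array([ 616.2, -169.1]), np.float64(63.9), 80, [2, 3, 0, 13, 15, 19, 5, 23])
scene 185 (array([ 623.2, -164.8]), np.float64(63.5), 80, [2, 3, 0, 13, 15, 19, 5, 23])
scene 191 (array([ 630.4, -160.4]), np.float64(63.1), 81, [2, 3, 0, 13, 15, 19, 5, 24])
[ 532.7 -156.2  233.5] row [0.15, -0.11, -0.01] [-0.001, -0.0, -0.002]
```

>>> send_rows([
  [[0.1,0,-0.05,0,0,0],[0.2,0,-0.1,0,0,0],[0.25,0,-0.2,0,0,0],[0.25,0,-0.2,0,0,0],[0.25,0,-0.2,0,0,0],[0.25,0,-0.2,0,0,0],[0.25,0,-0.2,0,0,0],[0.25,0,-0.2,0,0,0],[0.25,0,-0.2,0,0,0],[0.25,0,-0.2,0,0,0]],
])

```text
clock: 43.2
eef_pos: [534.0, -157.4, 235.4]
tool_rot: [-3.141, -0.001, -0.085]
force: [0.1, 0.2, -3.8]
width: 12.8
gripper_force: 58.5
```

Run:
```python
from h import *
s,T=pose(); print(s['clock'],s['eef_pos'],s['tool_rot'],s['force'])
b=lambda h:(h[...,0]>100)&(h[...,0]<130)&(h[...,1]>70)&(h[...,2]<140)
for n in('side','scene'):
    im=grab(n,n+'26'); print(n,rimw(im,185,(624,-163),b))
```

```text
43.2 [ 534.04800987 -157.42515462  235.36097689] [-3.14105554e+00 -7.69016215e-04 -8.45707220e-02] [ 0.07164324  0.15355431 -3.83012004]
side (array([ 623.9, -166.4]), np.float64(63.4), 170, [19, 17, 13, 14, 19, 29, 26, 33])
scene (array([ 623.6, -165.9]), np.float64(63.4), 76, [3, 1, 0, 14, 15, 17, 6, 20])
```

>>> send_rows([
  [[0,0,0,0,0,0],[0,0,0,0,0,0],[0,0,0,0,0,0],[0,0,0,0,0,0],[0,0,0,0,0,0],[0,0,0,0,0,0],[0,0,0,0,0,0],[0,0,0,0,0,0],[0,0,0,0,0,0],[0,0,0,0,0,0]],
])

```text
clock: 44.3
eef_pos: [534.1, -157.4, 235.4]
tool_rot: [-3.141, -0.001, -0.085]
force: [0.3, -0.9, -3.4]
width: 12.7
gripper_force: 58.6
```

>>> send_rows([
  [[0,0,0,0,0,0],[0,0,0,0,0,0],[0,0,0,0,0,0],[0,0,0,0,0,0],[0,0,0,0,0,0],[0,0,0,0,0,0],[0,0,0,0,0,0],[0,0,0,0,0,0],[0,0,0,0,0,0],[0,0,0,0,0,0]],
])

```text
clock: 45.3
eef_pos: [534.1, -157.4, 235.4]
tool_rot: [-3.141, -0.001, -0.084]
force: [-0.8, -0.2, -3.9]
width: 13.2
gripper_force: 58.6
```

>>> send_rows([
  [[0,0,0,0,0,0],[0,0,0,0,0,0],[0,0,0,0,0,0],[0,0,0,0,0,0],[0,0,0,0,0,0],[0,0,0,0,0,0],[0,0,0,0,0,0],[0,0,0,0,0,0],[0,0,0,0,0,0],[0,0,0,0,0,0]],
])

```text
clock: 46.3
eef_pos: [534.0, -157.4, 235.3]
tool_rot: [-3.141, -0.001, -0.085]
force: [-0.1, 0.9, -3.9]
width: 12.9
gripper_force: 58.6
```

>>> send_rows([
  [[0,0,0,0,0,0],[0,0,0,0,0,0],[0,0,0,0,0,0],[0,0,0,0,0,0],[0,0,0,0,0,0],[0,0,0,0,0,0],[0,0,0,0,0,0],[0,0,0,0,0,0],[0,0,0,0,0,0],[0,0,0,0,0,0]],
])

```text
clock: 47.3
eef_pos: [534.1, -157.4, 235.4]
tool_rot: [-3.141, -0.001, -0.085]
force: [-0.2, 0.8, -4.2]
width: 12.9
gripper_force: 58.5
```

Held for over 4 s with the rim within about 2 mm of the view point. I'm retreating now and returning to the cork mat.

>>> send_rows([
  [[-0.3,0,0,0,0,0],[-1,0,0,0,0,0],[-2,0,0,0,0,0],[-3.2,0,0,0,0,0],[-4.4,0,0,0,0,0],[-5.6,0,0,0,0,0],[-6.6,0,0,0,0,0],[-7.4,0,0,0,0,0],[-7.9,0,0,0,0,0],[-8.1,0,0,0,0,0]],
])

```text
clock: 48.3
eef_pos: [452.9, -150.6, 235.4]
tool_rot: [-3.141, -0.001, -0.085]
force: [-0.0, -1.0, -3.4]
width: 12.9
gripper_force: 58.5
```

Run:
```python
from h import *
s,T=pose(); print(s['clock'],s['eef_pos'],s['tool_rot'],s['force'])
dishgoal((535,-70,185),.1); dishgoal((530,5,170),.28);dishgoal((561,24,70),.325)
```

```text
48.3 [ 452.90883419 -150.55100679  235.3913871 ] [-3.14088384e+00 -8.72737993e-04 -8.49121566e-02] [-0.01876919 -1.0485703  -3.38630792]
[444.  -79.9 233.5] row [-1.48, -6.96, 0.19] [-0.001, -0.001, -0.185]
[442.3 -21.1 218.5] row [-2.16, -12.81, 1.7] [-0.001, -0.001, -0.365]
[474.5  -6.  118.5] row [0.92, -14.58, 11.7] [-0.001, -0.001, -0.41]
```

>>> send_rows([
  [[-0.3,-0.7,0,0,0,-0.02],[-0.7,-1.9,0,0,0,-0.05],[-1.1,-3.4,0.1,0,0,-0.09],[-1.4,-5.2,0.2,0,0,-0.14],[-1.5,-7,0.2,0,0,-0.185],[-1.7,-8.7,0.6,0,0,-0.24],[-1.9,-10.3,1,0,0,-0.29],[-2.1,-11.6,1.4,0,0,-0.33],[-2.1,-12.5,1.7,0,0,-0.355],[-2.1,-12.8,2,0,0,-0.365]],
])

```text
clock: 49.3
eef_pos: [443.3, -20.1, 214.9]
tool_rot: [-3.141, -0.001, 0.283]
force: [0.2, 0.6, -4.1]
width: 13.1
gripper_force: 58.6
```

Run:
```python
from h import *
s,T=pose(); print(s['clock'],s['eef_pos'],s['tool_rot'],s['force'])
dishgoal((561,24,60),.325)
```

```text
49.3 [443.29533869 -20.13701141 214.93865276] [-3.14104167e+00 -7.25155189e-04  2.83131121e-01] [ 0.24320359  0.64285715 -4.14315337]
[474.5  -6.  108.5] row [3.39, -0.48, 10.65] [-0.001, -0.001, -0.042]
```

>>> send_rows([
  [[0.3,0,0.6,0,0,0],[0.8,-0.1,1.8,0,0,-0.01],[1.4,-0.2,3.3,0,0,-0.02],[2,-0.3,5,0,0,-0.03],[2.6,-0.4,6.7,0,0,-0.035],[3,-0.45,8.2,0,0,-0.04],[3.3,-0.5,9.4,0,0,-0.042],[3.4,-0.5,10.2,0,0,-0.042],[3.4,-0.5,10.6,0,0,-0.042],[3.4,-0.5,10.7,0,0,-0.042]],
])

```text
clock: 50.3
eef_pos: [474.4, -7.4, 108.0]
tool_rot: [-3.141, -0.0, 0.322]
force: [-0.5, -0.1, -3.6]
width: 13.0
gripper_force: 58.6
```

Run:
```python
from h import *
s,T=pose(); print(s['clock'],s['eef_pos'],s['tool_rot'],s['force'])
b=lambda h:(h[...,0]>100)&(h[...,0]<130)&(h[...,1]>70)&(h[...,2]<140)
for n in('side','scene'):
    im=grab(n,n+'28'); print(n,rimw(im,60,(561,24),b))
dishgoal((561,24,38),.325)
```

```text
50.3 [474.42238975  -7.35907906 108.030679  ] [-3.14139618e+00 -3.56458972e-04  3.21723104e-01] [-0.45722005 -0.05734148 -3.563359  ]
side (array([560.6,  21.7]), np.float64(62.9), 160, [27, 11, 17, 21, 22, 24, 18, 20])
scene (array([561.6,  21. ]), np.float64(63.7), 70, [18, 4, 0, 13, 19, 13, 2, 1])
[474.5  -6.   86.5] row [0.03, -0.12, 2.21] [-0.0, -0.001, -0.003]
```

>>> send_rows([
  [[0,-0.1,0.5,0,0,0],[0,-0.1,1,0,0,0],[0,-0.1,1.5,0,0,0],[0,-0.1,1.8,0,0,0],[0,-0.1,2,0,0,0],[0,-0.1,2.1,0,0,0],[0,-0.1,2.15,0,0,0],[0,-0.1,2.2,0,0,0],[0,-0.1,2.25,0,0,0],[0,-0.1,2.25,0,0,0]],
])

```text
clock: 51.4
eef_pos: [474.3, -6.1, 86.0]
tool_rot: [-3.141, -0.001, 0.322]
force: [-1.1, -0.1, -2.4]
width: 13.0
gripper_force: 58.7
```

>>> send_rows([
  [[0,0,0.05,0,0,0],[0,0,0.1,0,0,0],[0,0,0.1,0,0,0],[0,0,0.1,0,0,0]],
])

```text
clock: 51.8
eef_pos: [474.2, -6.1, 85.4]
tool_rot: [-3.141, -0.001, 0.322]
force: [-2.6, -1.2, 6.8]
width: 13.4
gripper_force: 59.9
```

>>> send_rows([
  [[0,0,0,0,0,0],[0,0,0,0,0,0],[0,0,0,0,0,0],[0,0,0,0,0,0],[0,0,0,0,0,0],[0,0,0,0,0,0],[0,0,0,0,0,0],[0,0,0,0,0,0]],
], grip=0)

```text
clock: 52.6
eef_pos: [474.3, -6.1, 84.9]
tool_rot: [-3.141, -0.001, 0.322]
force: [-0.1, -0.1, 0.4]
width: 85.4
gripper_force: 0.0
```

>>> send_rows([
  [[0,0,-1,0,0,0],[0,0,-3,0,0,0],[0,0,-6,0,0,0],[0,0,-10,0,0,0],[-1,1,-14,0,0,0],[-2,4,-18,0,0,0.04],[-3,8,-19,0,0,0.08],[-3,12,-19.5,0,0,0.12],[-3,16,-19.5,0,0,0.16],[-3,18,-19.5,0,0,0.2]],
])

```text
clock: 53.6
eef_pos: [503.0, -190.0, 281.4]
tool_rot: [3.139, -0.003, 0.117]
force: [0.3, 0.5, 0.0]
width: 85.3
gripper_force: 0.0
```

Run:
```python
from h import *
s,T=pose(); print(s['clock'],s['eef_pos'],s['tool_rot'],s['force'])
b=lambda h:(h[...,0]>100)&(h[...,0]<130)&(h[...,1]>70)&(h[...,2]<140)
for n in('side','scene'):
    im=grab(n,n+'29'); print(n,rimw(im,37,(561,24),b)); h=hsv(im)
    bx=(225,222,275,268) if n=='side' else (252,236,305,278)
    print('lumps',blobs(inbox((h[...,1]>55)&(h[...,0]>8)&(h[...,0]<28)&(h[...,2]>60),*bx),15))
goal((570,-420,260),(np.pi,0,.12)); goal((578,-418,172),(np.pi,0,.12))
```

```text
53.6 [ 502.98975547 -190.04706591  281.41700171] [ 3.13905141e+00 -2.91857461e-03  1.17472241e-01] [0.27734202 0.54200232 0.03804159]
side (array([560.4,  22.3]), np.float64(62.8), 161, [26, 14, 17, 22, 19, 21, 18, 24])
lumps [([244.9, 225.2], 259, [225, 222, 50, 16]), ([249.3, 248.1], 592, [232, 231, 36, 31]), ([251.6, 258.9], 349, [225, 232, 50, 36])]
scene (array([561.2,  22.4]), np.float64(62.4), 71, [11, 1, 2, 13, 18, 15, 10, 1])
lumps [([258.1, 239.1], 102, [252, 236, 24, 13]), ([284.2, 263.3], 678, [252, 236, 53, 42]), ([282.0, 256.5], 337, [268, 243, 25, 24]), ([264.4, 252.2], 20, [262, 249, 7, 7])]
row [3.99, 23.64, 2.16] [0.003, -0.002, -0.003]
row [4.79, 23.51, 10.96] [0.003, -0.002, -0.003]
```

Run:
```python
from h import *
S=grab('side'); C=grab('scene')
print('mug',onz(S,179,162,40)[:2].round(),onz(C,128,240,40)[:2].round(),'block S',[onz(S,*p,90)[:2].round().tolist() for p in((141,100),(190,80),(203,113),(155,130))],'block C',onz(C,80,180,90)[:2].round(),onz(C,75,215,40)[:2].round())
goal((578,-418,260),(np.pi,0,.12)); goal((578,-418,172),(np.pi,0,.12))
```

```text
mug [ 669. -361.] [ 670. -367.] block S [[732.0, -681.0], [537.0, -750.0], [542.0, -522.0], [713.0, -487.0]] block C [ 535. -619.] [ 632. -572.]
row [4.7, 23.96, 1.96] [-0.001, -0.0, 0.002]
row [4.7, 23.97, 10.76] [-0.001, -0.0, 0.002]
```

>>> send_rows([
  [[0.5,3,0,0,0,0],[1.5,7,0,0,0,0],[2.5,11.5,0,0,0,0],[3.5,16,0.5,0,0,0],[4.3,20,1,0,0,0],[4.7,23,2,0,0,0],[4.7,24,4,0,0,0],[4.7,24,7,0,0,0],[4.7,24,10,0,0,0],[4.7,24,10.8,0,0,0]],
], grip=255)

```text
clock: 54.8
eef_pos: [577.7, -414.1, 167.1]
tool_rot: [-3.133, 0.004, 0.124]
force: [0.3, -0.2, -1.7]
width: -0.4
gripper_force: 0.0
```

>>> send_rows([
  [[0,0,0,0,0,0],[0,0,0,0,0,0]],
])

```text
clock: 55.0
eef_pos: [579.5, -418.2, 173.0]
tool_rot: [3.141, -0.002, 0.124]
force: [-0.0, -0.8, 0.5]
width: -0.1
gripper_force: 0.0
```

Run:
```python
from h import *
s,T=pose(); print(s['clock'],s['eef_pos'],s['tool_rot'],s['force'],s['width']); print(tool((529,-420,108)).round(1)); goal((508,-423,172),(np.pi,0,.12))
```

```text
55.0 [ 579.4603999  -418.20469742  173.00709496] [ 3.14111047e+00 -1.78629726e-03  1.23582138e-01] [-0.0251845  -0.83068867  0.4658582 ] -0.1440580074815012
[-50.4  -4.5  64.9]
row [-7.15, -0.41, 0.09] [0.0, -0.002, 0.004]
```

>>> send_rows([
  [[-0.8,-0.3,0.1,0,0,0],[-1.8,-0.4,0.1,0,0,0],[-2.7,-0.4,0.1,0,0,0],[-3.5,-0.4,0.1,0,0,0],[-4.2,-0.4,0.1,0,0,0],[-4.9,-0.4,0.1,0,0,0],[-5.6,-0.4,0.1,0,0,0],[-6.3,-0.4,0.1,0,0,0],[-6.9,-0.4,0.1,0,0,0],[-7.1,-0.4,0.1,0,0,0]],
])

```text
clock: 56.0
eef_pos: [506.0, -423.9, 170.4]
tool_rot: [-3.141, 0.001, 0.121]
force: [-0.2, 0.1, 0.1]
width: -0.2
gripper_force: 0.0
```

>>> send_rows([
  [[1,0,-1,0,0,0],[1.5,0,-3,0,0,0],[1.5,0,-6,0,0,0],[1.5,0,-10,0,0,0],[0,-3,-13,0,0,0],[-2,-7,-14,0,0,0],[-4,-11,-14,0,0,0],[-6,-15,-14,0,0,0],[-8,-19,-14,0,0,0],[-8,-20,-14,0,0,0]],
])

```text
clock: 57.0
eef_pos: [401.6, -230.6, 310.8]
tool_rot: [-3.136, 0.0, 0.124]
force: [0.4, -0.2, -0.2]
width: 0.0
gripper_force: 0.0
```

Run:
```python
from h import *
s,T=pose(); print(s['clock'],s['eef_pos'],s['tool_rot'],s['force'])
S=grab('side','s31'); h=hsv(S); print('ballS',[(x,onz(S,*x[0],108).round()[:2]) for x in blobs(((h[...,0]<6)|(h[...,0]>174))&(h[...,1]>170)&(h[...,2]>90),4)])
b=lambda h:(h[...,0]>100)&(h[...,0]<130)&(h[...,1]>70)&(h[...,2]<140)
C=grab('scene','k31'); print(rimw(S,37,(561,24),b),rimw(C,37,(561,24),b))
W=grab('wrist','w31'); h=hsv(W); org=(h[...,0]<14)&(h[...,1]>150)&(h[...,2]>90); print(blobs(org,80)); line(W,inbox(org,0,0,560,300),77,'handle')
```

```text
57.0 [ 401.56246452 -230.56650542  310.83833009] [-3.13556805e+00  4.41448322e-04  1.24046736e-01] [ 0.42529214 -0.17625946 -0.22534281]
ballS [(([227.0, 119.8], 21, [225, 118, 5, 5]), array([ 481., -430.])), (([193.6, 144.6], 10, [192, 143, 4, 4]), array([ 613., -345.])), (([203.3, 186.8], 12, [202, 185, 4, 4]), array([ 629., -156.]))]
(array([560.4,  22.2]), np.float64(62.7), 164, [25, 14, 17, 22, 19, 22, 20, 25]) (array([561.2,  22.5]), np.float64(62.3), 68, [12, 1, 0, 12, 18, 15, 9, 1])
[([508.7, 144.1], 494, [495, 133, 28, 23]), ([302.8, 192.7], 1056, [291, 152, 24, 85])]
handle 1550 back [ 401.1 -251.9] front [ 484.5 -464.9] ang -68.6
```

Run:
```python
from h import *
W=grab('wrist'); h=hsv(W); org=(h[...,0]<14)&(h[...,1]>150)&(h[...,2]>90); line(W,inbox(org,285,140,325,245),77,'handle')
k=inbox(h[...,2]<55,150,0,430,230); n,l,st,c=cv2.connectedComponentsWithStats(k); i=1+st[1:,4].argmax()
hu=cv2.convexHull(np.vstack(cv2.findContours((l==i).astype(np.uint8),0,2)[0])); print('mat',[onz(W,*p,3)[:2].round().tolist() for p in cv2.approxPolyDP(hu,6,True)[:,0]])
S=grab('side'); h=hsv(S); m=inbox((h[...,2]>100)&(h[...,1]<110),285,285,320,358); print('trough lumps',blobs(m,15))
```

```text
handle 1073 back [ 358.  -274.8] front [ 445.7 -249.4] ang 16.1
mat [[563.0, -191.0], [572.0, -225.0], [575.0, -316.0], [410.0, -322.0], [419.0, -273.0], [519.0, -179.0], [550.0, -180.0]]
trough lumps []
```

```bash
python3 -c "
from cell import ctrl
print(ctrl.finish_job())"
```

```text
the job is handed in; nothing more can be done
None
```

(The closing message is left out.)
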